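# Load the setter's turntable and dock the handpiece

### The job

Set up the jeweller's bench for the next job: tip each wooden setting block out of its pocket in the rack by pressing its far end down, and lay it flat inside one of the outlines on the free-turning turntable, lined up with the outline, one block to an outline. Leave the turntable turned as you found it. When all the blocks are on, slide the cordless handpiece tail first into its charging sleeve until it is fully home, and leave the other things on the bench where they are.

Things in the scene. Friction and masses are not known exactly. Their poses are not given: they have to be found in the camera images.
- rack: fixed wooden rack 100 x 221 mm, 47 mm high, with four open pockets side by side along its y, at y = 78, 26, -26, -78 mm (block0 to block3 start in them in that order). Origin on the bench under the row's middle; +x is the side towards the robot. A pocket is 39 mm wide, from x = -44 to +36 mm, so a block in it cannot be gripped; the wall at its -x end (10 mm thick) is cut down to 27 mm.
- pocket0 (a point): middle of the first pocket (y = 78 mm), on its floor, 27 mm above the bench and 20 mm below the rim. The floor is level from x = -2 to +36 mm; at x = -2 mm is a ridge, from which it slopes down at 0.55 rad towards -x. All pockets are like this.
- block0: hardwood setting block like the three others (see block1). Lying flush in its pocket and pushed down at its -x end (30 mm from its middle; 12 mm deep, under 2 N, finger no wider than the pocket) it rocks over the ridge and stays tilted about 0.55 rad, its +x end then about 19 mm proud of the rim, where its long sides can be gripped.
- block1: hardwood setting block 70 mm long (x), 36 mm wide (y), 20 mm high, 110 g, with a flat brass disc inlaid in the top; origin at the centre of its underside, z up. Starts flush in its rack pocket, x along the rack's x. All blocks are alike; some may be absent (None from the start).
- block2: hardwood setting block 70 mm long (x), 36 mm wide (y), 20 mm high, 110 g, with a flat brass disc inlaid in the top; origin at the centre of its underside, z up. Starts flush in its rack pocket, x along the rack's x. All blocks are alike; some may be absent (None from the start).
- block3: hardwood setting block 70 mm long (x), 36 mm wide (y), 20 mm high, 110 g, with a flat brass disc inlaid in the top; origin at the centre of its underside, z up. Starts flush in its rack pocket, x along the rack's x. All blocks are alike; some may be absent (None from the start).
- platter (a joint): angle (rad) of the turntable's plate about the vertical, counter-clockwise from above. It turns freely at a touch (about 0.01 N m), nothing holds it.
- stand: fixed round foot of the turntable, 216 mm across; origin on the bench on the turning axis. The aluminium plate on it is 224 mm across, its top 37 mm above the bench.
- rim (a point): point on the plate's top, 106 mm from the axis; shows whether the plate has turned.
- place0 (a point): middle of one of four outlines (79 x 44 mm, thin black lines) on the plate's top, 64 mm from the axis, one every quarter turn. x along the outline's long side (square to the radius), z up, at the height of the plate's top. Any block may go into any outline, either way round.
- place1 (a point): middle of one of four outlines (79 x 44 mm, thin black lines) on the plate's top, 64 mm from the axis, one every quarter turn. x along the outline's long side (square to the radius), z up, at the height of the plate's top. Any block may go into any outline, either way round.
- place2 (a point): middle of one of four outlines (79 x 44 mm, thin black lines) on the plate's top, 64 mm from the axis, one every quarter turn. x along the outline's long side (square to the radius), z up, at the height of the plate's top. Any block may go into any outline, either way round.
- place3 (a point): middle of one of four outlines (79 x 44 mm, thin black lines) on the plate's top, 64 mm from the axis, one every quarter turn. x along the outline's long side (square to the radius), z up, at the height of the plate's top. Any block may go into any outline, either way round.
- handpiece: cordless engraving handpiece: grey square body 18 x 18 mm, 120 mm long along its x, 120 g, with a steel nose (14 mm thick, 25 mm long) at its -x end; the +x end is its flat tail with a black band. Origin in the middle of the square body, on its long axis (9 mm above the bench when lying).
- tail (a point): centre of the handpiece's flat tail end, 60 mm from its origin along +x.
- sleeve: fixed white charging sleeve lying on the bench; origin on the bench under its mouth. The mouth faces its -x (roughly the robot). Square bore 21 x 21 mm, 45 mm deep, with an 8 mm deep funnel (28 mm wide) at the sides and top of the mouth. Bore floor 12 mm above the bench; a rail 21 mm wide goes on at that height 100 mm before the mouth. Top 38 mm high.
- mouth (a point): centre of the sleeve's mouth, 22.5 mm above the bench.
- stop (a point): centre of the sleeve's inner end, 45 mm behind the mouth along the sleeve's +x; the tail rests against it (then about 1.5 mm lower) when the handpiece is home.
- jar: bystander: small jar 52 mm across, 60 mm high; origin under its centre
- ringbox: bystander: small open wooden box 55 x 55 x 28 mm; origin under its centre
- brush: bystander: bench brush lying down
- cup: bystander: white cup 70 mm across, 80 mm high; origin under its centre
- loupe: bystander: black eyeglass loupe 38 mm across, 26 mm high; origin under its centre
Mind the look-alikes: they are no part of the job. What is shaped like the block0 but blue or red is not meant. Leave any white look-alike of the block3 alone.

How it is judged (in metres and radians):
On the way, in this order (a step that is already met when the one before it is completed fails the run):
1. every block lies in an outline on the turntable (z of block0 in the frame of place0 between -0.004 and 0.004 m and angle between each of block0, block1, block2, block3's own z axis and vertical below 0.06 rad and linear speed of each of block0, block1, block2, block3 below 0.02 m/s and ((horizontal distance between block0 and place0 below 0.008 m and angle between the x axis of block0 and the x axis of place0, either way round below 0.13 rad) or (horizontal distance between block0 and place1 below 0.008 m and angle between the x axis of block0 and the x axis of place1, either way round below 0.13 rad) or (horizontal distance between block0 and place2 below 0.008 m and angle between the x axis of block0 and the x axis of place2, either way round below 0.13 rad) or (horizontal distance between block0 and place3 below 0.008 m and angle between the x axis of block0 and the x axis of place3, either way round below 0.13 rad)) and z of block1 in the frame of place0 between -0.004 and 0.004 m and ((horizontal distance between block1 and place0 below 0.008 m and angle between the x axis of block1 and the x axis of place0, either way round below 0.13 rad) or (horizontal distance between block1 and place1 below 0.008 m and angle between the x axis of block1 and the x axis of place1, either way round below 0.13 rad) or (horizontal distance between block1 and place2 below 0.008 m and angle between the x axis of block1 and the x axis of place2, either way round below 0.13 rad) or (horizontal distance between block1 and place3 below 0.008 m and angle between the x axis of block1 and the x axis of place3, either way round below 0.13 rad)) and z of block2 in the frame of place0 between -0.004 and 0.004 m and ((horizontal distance between block2 and place0 below 0.008 m and angle between the x axis of block2 and the x axis of place0, either way round below 0.13 rad) or (horizontal distance between block2 and place1 below 0.008 m and angle between the x axis of block2 and the x axis of place1, either way round below 0.13 rad) or (horizontal distance between block2 and place2 below 0.008 m and angle between the x axis of block2 and the x axis of place2, either way round below 0.13 rad) or (horizontal distance between block2 and place3 below 0.008 m and angle between the x axis of block2 and the x axis of place3, either way round below 0.13 rad)) and z of block3 in the frame of place0 between -0.004 and 0.004 m and ((horizontal distance between block3 and place0 below 0.008 m and angle between the x axis of block3 and the x axis of place0, either way round below 0.13 rad) or (horizontal distance between block3 and place1 below 0.008 m and angle between the x axis of block3 and the x axis of place1, either way round below 0.13 rad) or (horizontal distance between block3 and place2 below 0.008 m and angle between the x axis of block3 and the x axis of place2, either way round below 0.13 rad) or (horizontal distance between block3 and place3 below 0.008 m and angle between the x axis of block3 and the x axis of place3, either way round below 0.13 rad)) and distance of rim from where it was at the start of the episode below 0.02 m), for 0.3 s.
2. the handpiece is home in its sleeve (x of tail in the frame of stop between -0.005 and 0.003 m and angle between the x axis of handpiece and the x axis of sleeve, either way round below 0.15 rad and distance between tail and stop below 0.008 m and linear speed of handpiece below 0.02 m/s), for 0.2 s.
At the end, for the whole second after the job is handed in: Every block lies flat on the plate, its middle within 8 mm of an outline's middle and within 0.13 rad of its long side; the rim within 20 mm of where it started; the handpiece in line in the sleeve, its tail within 5 mm of the inner end; all at rest (all of step 1 and all of step 2); the robot touches nothing.
It fails at once if the turntable was spun (rim more than 60 mm from where it was) (distance of rim from where it was at the start of the episode above 0.06 m).
It fails at once if a bystander was pushed more than 60 mm away (distance of any of jar, ringbox, brush, cup, loupe from where it was at the start of the episode above 0.06 m).
Of block0, block1, block2, block3 only 3 to 4 are there at a start; the rules pass over those that are not, and their reading is None.
At some moment in a run one of handpiece may be knocked a few centimetres aside while the robot is not near it.
Once in a run the grip may slacken for a moment while it holds something.
It also fails if it takes over 208 s, if anything falls off the work surface, if the arm or the gripper's body presses on something with over 40 N, if the wrist force passes 120 N, or if a joint passes its speed limit or range.

### The arm

A 6-joint arm with a two-finger parallel gripper is mounted at the origin on the work surface. World frame = base frame: x ahead of the robot, y to its left, z up, the work surface at z = 0. Lengths are in mm, angles in rad, forces in N, time in s.
With the tool pointing down it reaches from about 275 to 725 mm from the base axis. Payload 5.6 kg.
Tool frame: the origin (TCP) lies at the very end of the fingers, on their centre line; the grasp point (between the pads) lies 19 mm behind it; z points along the fingers, y is the direction in which the jaws open and shut (so a half turn about z gives the same grasp; the last joint's range is limited). The gripper opens to 85 mm and grips with 20 to 120 N. Pads are 22 mm wide; open, the fingers measure 114 mm over their backs; the gripper's body (76 mm by 85 mm) begins 54 mm behind the grasp point. The pads swing forward as they close: fully open they stand 13 mm farther back than shut.
Start: joints at [1.54, 0.255, 0.108, 0, -1.424, -0.285], TCP at [170.79, 522.804, 231.283] pointing down, gripper open.
Joint ranges: [-2.95, 2.95], [-1.21, 1.97], [-1.09, 1.5], [-2.87, 1.71], [-2.94, -0.07], [-3.05, 3.05]. Speed limits (rad/s): [2.57, 2.57, 3.14, 3.14, 3.14, 3.14].

### API

Orientations are given as a unit quaternion [w, x, y, z].
In Python, from rig import robot gives the robot as it stands. The module is installed in compiled form; this text tells all that it offers.
- The arm moves only by the tool apply_moves, never from a script. Its arguments are lists of equal length, an entry for each row: "offset": the shift along the tool's x, y, z in cm, a list of three; "spin": the turn about the tool's z in rad; "fingers": the finger opening in cm, from 0 to 8.54. A call has 1 to 5 rows; each row is the pose to reach, as a shift and turn from the pose commanded when the call began, along the tool's axes at that moment; what a row does not reach only later rows make up. A row lasts 1/12 s, in which the tool goes at most 41.7 mm and 7.16 degrees, less where a joint would pass 70% of its speed; a pose out of reach is approached as far as the arm can. A call with a gripper value outside its range is refused whole. The fingers move at their own pace and stop on an object; "force" is the grip in N (left out, the last holds). Time passes only in rows, so rows that repeat a pose let the fingers close. It gives the time, the measured TCP pose, the force and the opening at its end, in the units of the state.
- robot.state(): the state, without advancing time (a new reading comes with each control period).
- robot.read_camera(name): name is "scene" or "top"; returns (picture, depth): 384x512x3 uint8, blue, green, red; 384x512 float32, mm along the optical axis (not along the pixel's ray), 0 where there is no reading.
- robot.camera_model(name): a dict with "fx", "fy", "cx", "cy" (pixels), "rvec" (rotation vector, rad) and "tvec" (3), from world to camera coordinates, as OpenCV has them. Camera axes: x right, y down, z forward; pixel columns grow to the right and rows downward; lengths in mm; the calibration is good to about 2 mm. A picture is of the moment at which its call begins. camera_model takes no time and is no camera call.
- robot.job_done(): hands the job in, once; it reports no verdict.
The state is a dict: "t": time; "joint_positions": joint angles; "qd": joint speeds; "tau": joint torques, N m; "ee_pos": TCP position; "orientation": TCP orientation; "wrist_force": force on the tool from outside, world axes, zero at the start; "moment": the same for the moment, N m; "grip_width": opening from 0.0 (shut) to 1.0 (fully open).
Only numpy, scipy, OpenCV 4.12 (cv2) and the standard library are available. Lean on these libraries where they do the work, as an engineer would, in place of code of your own. Each camera call takes 0.05 s, during which the arm holds its last target. There are 200 camera calls.

## Working session

There is one attempt and no reset: what is moved stays moved. The work goes in short steps, Python scripts to look and compute and a tool call to move; the robot and the scene stay as the last step left them, time stands still between calls to the robot, and variables do not carry over. Pictures are saved under pics/ and viewed, about 12 in all and at most 16, crops included, and the job is handed in when it is done.

Besides the shell and the picture viewer there is one more tool, called after "Emit:" by a JSON object that holds its "fn" and its "kwargs", one argument or row to a line. apply_moves: Moves the arm, as the interface text tells. Its arguments: {"type":"object","properties":{"offset":{"type":"array","items":{"type":"array","items":{"type":"number"}}},"spin":{"type":"array","items":{"type":"number"}},"fingers":{"type":"array","items":{"type":"number"}},"force":{"type":"number"}},"required":["offset","spin","fingers"]}

```bash
mkdir -p pics; cat > h.py <<'E'
import numpy as np, cv2
from rig import robot
def cam(n):
    m=robot.camera_model(n); K=np.array([[m['fx'],0,m['cx']],[0,m['fy'],m['cy']],[0,0,1.]])
    R=cv2.Rodrigues(np.array(m['rvec'],float))[0]; return K,R,np.array(m['tvec'],float).ravel()
def ray(n,uv,z):
    K,R,t=cam(n); uv=np.atleast_2d(np.array(uv,float)); c=-R.T@t
    d=(R.T@np.linalg.inv(K)@np.c_[uv,np.ones(len(uv))].T).T
    return c+d*((z-c[2])/d[:,2])[:,None]
def proj(n,p):
    K,R,t=cam(n); q=(K@(R@np.atleast_2d(np.array(p,float)).T+t[:,None])).T; return q[:,:2]/q[:,2:]
def cloud(n,D):
    K,R,t=cam(n); v,u=np.indices(D.shape); P=np.stack([(u-K[0,2])/K[0,0]*D,(v-K[1,2])/K[1,1]*D,D],-1)
    return (P-t)@R
E
python3 - <<'E'
from h import *
for n in('top','scene'):
    im,D=robot.read_camera(n); cv2.imwrite(f'pics/{n}0.png',im); np.save(f'{n}0.npy',D)
    cv2.imwrite(f'pics/{n}0b.png',cv2.resize(im,(800,600),interpolation=cv2.INTER_CUBIC))
    K,R,t=cam(n); print(n,K[0,0],-R.T@t, R[2])
print(robot.state())
E
```

```text
top 496.3861343956563 [ 375.68910575   49.07206576 1368.3021738 ] [ 0.12456015 -0.00788192 -0.99218075]
scene 454.2983481164041 [1341.50910687  114.87429388  795.93992885] [-0.72096881 -0.06280493 -0.69011558]
{'t': 0.1, 'joint_positions': array([ 1.53962642e+00,  2.55712171e-01,  1.07155320e-01, -4.07781907e-04,
       -1.42389373e+00, -2.84610984e-01]), 'qd': array([ 0.00075628, -0.00139723,  0.00140636,  0.00139299,  0.0020768 ,
        0.00020021]), 'tau': array([-2.57032261e-03, -3.87607920e+01,  2.38470697e+01,  5.37789524e+00,
       -3.82145023e-03,  3.48545022e-06]), 'ee_pos': array([170.61783927, 522.41661739, 230.48404545]), 'orientation': array([ 8.45982448e-04,  9.87556099e-01, -1.57264827e-01, -9.55193677e-05]), 'wrist_force': array([-0.93545249, -0.6817267 ,  0.18919303]), 'moment': array([ 0.01864824, -0.01646337,  0.02358647]), 'grip_width': 0.999083366326229}
```

View pics/top0b.png

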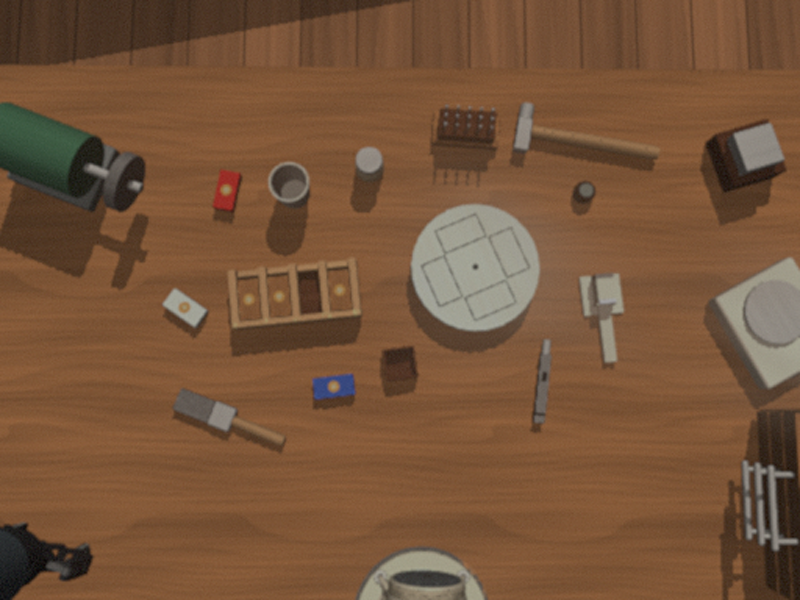

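View pics/scene0b.png

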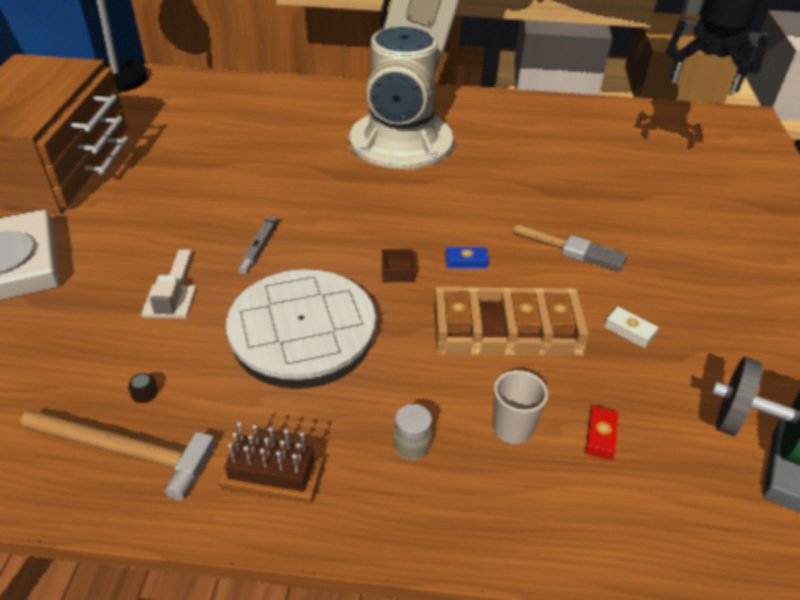

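Candidates, as pixels in the 800x600 top view. The wooden blocks with brass discs in the rack are at (340,290), (279,297) and (249,299), and the pocket at (310,290) is empty. The look-alikes to leave alone are white (185,308), red (228,190) and blue (334,387). The handpiece is near (542,380) and the sleeve near (605,290), with its rail pointing at the robot. Next I'll measure these and check close crops.

```bash
python3 - <<'E'
from h import *
im=cv2.imread('pics/top0.png'); D=np.load('top0.npy'); P=cloud('top',D)
def crop(src,x0,y0,w,h,s): return cv2.resize(src[y0:y0+h,x0:x0+w],None,fx=s,fy=s,interpolation=cv2.INTER_CUBIC)
a=crop(im,140,155,100,60,4); sc=cv2.imread('pics/scene0.png')
b=crop(im,325,165,80,115,4)   # handpiece+sleeve
c=crop(sc,80,125,110,90,4)
out=np.zeros((600,800,3),np.uint8)
out[:240,:400]=a; out[:460,440:760]=b; out[240:600,:440]=c
cv2.imwrite('pics/c1.png',out)
# masks by height
z=P[...,2]
def comp(m,lab,zz):
    n,l,s,c=cv2.connectedComponentsWithStats(m.astype(np.uint8))
    for i in range(1,n):
        if s[i,4]<25: continue
        pts=np.argwhere(l==i)[:,::-1]; w=ray('top',pts,zz)[:,:2] if zz is not None else P[l==i][:,:2]
        r=cv2.minAreaRect(w.astype(np.float32)); print(lab,s[i,:],np.round(np.median(P[l==i],0),1),[np.round(q,1) for q in r])
reg=np.zeros_like(z,bool); reg[120:290,100:420]=True
comp(reg&(z>42)&(z<54),'47',47); comp(reg&(z>32)&(z<42),'37',37); comp(reg&(z>7)&(z<30),'low',None)
hsv=cv2.cvtColor(im,cv2.COLOR_BGR2HSV)
for p in [(218,185),(198,185),(178,190),(159,191),(347,240),(348,260),(388,185),(390,215),(300,170)]: print(p,im[p[1],p[0]],hsv[p[1],p[0]],np.round(P[p[1],p[0]],1))
E
```

```text
47 [ 146  165   85   45 2119] [538.1 239.3  46.7] [array([547. , 223.9]), array([100.6, 221. ]), np.float64(6.1)]
37 [ 263  130   82   82 4742] [594.2 -88.3  36.2] [array([594.6, -88.6]), array([221.2, 222. ]), np.float64(26.6)]
37 [381 174  13  21 218] [ 555.8 -315.1   36.7] [array([ 556.8, -314.8]), array([54.4, 32.1]), np.float64(3.5)]
low [136 120  16  16 205] [718.3 352.1  18.9] [array([719.6, 353.4]), array([37.3, 41.8]), np.float64(82.9)]
low [367 120  14  10 108] [ 729.3 -285.3   22.3] [array([ 728.6, -287.4]), array([36.3, 24.3]), np.float64(85.7)]
low [209 166  14   7  62] [598.7 152.8  24.7] [array([602.1, 152.2]), array([15.5, 38.2]), np.float64(6.6)]
low [190 168  16  33 378] [551.9 200.6  24. ] [array([556.3, 199.9]), array([88. , 37.7]), np.float64(5.8)]
low [171 170  14   7  59] [586.9 258.8  24.9] [array([588.9, 257.3]), array([12.6, 35.3]), np.float64(10.8)]
low [151 172  14   7  64] [581.3 308.6  25.6] [array([582.9, 309. ]), array([12. , 35.8]), np.float64(10.2)]
low [375 176  21  56 339] [ 493.9 -320.1   11.1] [array([ 510.2, -323.6]), array([155.2,  44. ]), np.f
[... 399 characters left out ...]
([387.5, 157.7]), array([35.7, 72.9]), np.float64(7.2)]
low [110 248  73  37 851] [338.  354.5  17.9] [array([331.2, 333.7]), array([200.7,  43.1]), np.float64(69.1)]
(218, 185) [102 136 155] [ 19  87 155] [551.5 142.6  46.9]
(198, 185) [30 50 77] [ 13 156  77] [555.  199.3  19.3]
(178, 190) [101 135 152] [ 20  86 152] [537.4 249.2  49. ]
(159, 191) [108 140 153] [ 21  75 153] [533.9 298.9  53.9]
(347, 240) [53 62 69] [17 59 69] [ 406.2 -207.    16.2]
(348, 260) [ 91  98 108] [ 12  40 108] [ 352.5 -207.9   20.1]
(388, 185) [138 156 161] [ 23  36 161] [ 554.8 -318.2   34. ]
(390, 215) [133 150 156] [ 22  38 156] [ 474.5 -326.4   15.2]
(300, 170) [151 164 163] [ 32  20 164] [595.  -79.1  35.4]
```

View pics/c1.png

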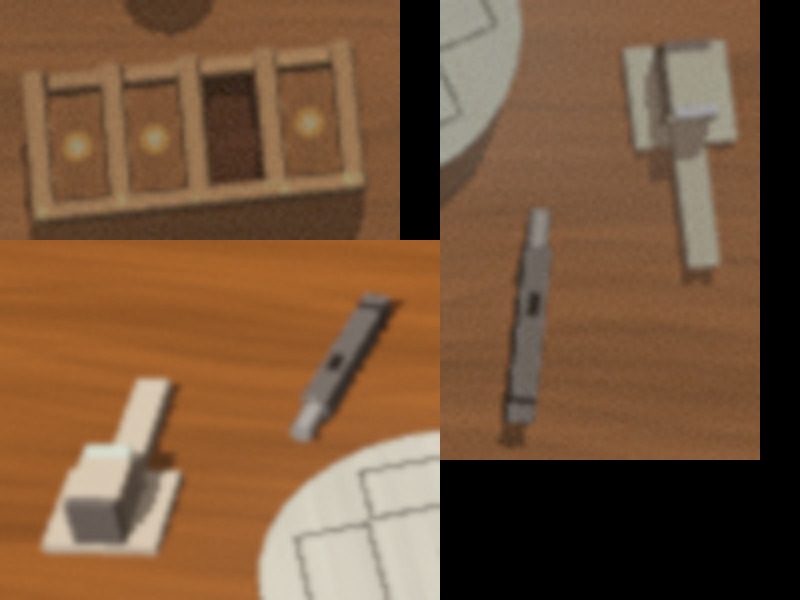

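The crops confirm it: three wooden blocks with brass discs sit in rack pockets 0, 2 and 3, and pocket 1 is empty. The handpiece lies with its nose away from the robot and its banded tail towards it. It therefore has to be turned about half a turn before it goes into the sleeve.

```bash
cat > meas.py <<'E'
from h import *
def plate(n,im,verbose=True):
    c0=np.array([594.5,-88.5]); s=4
    big=cv2.resize(im,None,fx=s,fy=s,interpolation=cv2.INTER_CUBIC)
    g=cv2.cvtColor(big,cv2.COLOR_BGR2GRAY); g=cv2.GaussianBlur(g,(5,5),0)
    bl=cv2.adaptiveThreshold(g,255,cv2.ADAPTIVE_THRESH_MEAN_C,cv2.THRESH_BINARY,41,6)
    v,u=np.indices(g.shape); W=ray(n,np.c_[(u.ravel()+.5)/s-.5,(v.ravel()+.5)/s-.5],37)[:,:2].reshape(g.shape+(2,))
    r=np.linalg.norm(W-c0,axis=2); m=((r<108)&(bl>0)).astype(np.uint8)
    k,l,st,_=cv2.connectedComponentsWithStats(m,connectivity=4); res=[]
    for i in range(1,k):
        pts=W[l==i]
        rr=cv2.minAreaRect(pts.astype(np.float32)); (cx,cy),(a,b),an=rr
        if min(a,b)>30 and max(a,b)<85:
            if a<b: an+=90
            res.append((cx,cy,max(a,b),min(a,b),an%180))
    return np.array(res)
E
python3 - <<'E'
from meas import *
I={n:cv2.imread(f'pics/{n}0.png') for n in('top','scene')}
for n in I:
    r=plate(n,I[n]); print(n); print(np.round(r,1)); 
    if len(r)>2: print('mean',r[:,:2].mean(0))
# brass discs
for n in I:
    h=cv2.cvtColor(I[n],cv2.COLOR_BGR2HSV); 
    for x0,y0 in ([547+78*.106,224-78*.994],[547-26*.106,224+26*.994],[547-78*.106,224+78*.994]):
        p=proj(n,[[x0,y0,47]])[0].astype(int); w=h[p[1]-9:p[1]+10,p[0]-9:p[0]+10]
        im=I[n][p[1]-9:p[1]+10,p[0]-9:p[0]+10].astype(float); br=im[...,1]; 
        v,u=np.indices(br.shape); m=(np.hypot(u-9,v-9)<7)
        wt=np.clip(br-np.percentile(br[m],75),0,None)*m
        c=[(wt*u).sum()/wt.sum()+p[0]-9,(wt*v).sum()/wt.sum()+p[1]-9]
        print(n,'disc',np.round(c,1),np.round(ray(n,[c],47)[0],1))
# rail & handpiece
for n in I:
    D=np.load(n+'0.npy'); P=cloud(n,D); h=cv2.cvtColor(I[n],cv2.COLOR_BGR2HSV)
    white=(h[...,1]<90)&(h[...,2]>110)
    m=white&(P[...,0]>400)&(P[...,0]<520)&(abs(P[...,1]+325)<35)&(P[...,2]<20)
    m=white&(P[...,0]>400)&(P[...,0]<520)&(abs(P[...,1]+325)<35)
    w=ray(n,np.argwhere(m)[:,::-1],12)[:,:2]; r=cv2.minAreaRect(w.astype(np.float32)); print(n,'rail',len(w),r)
    ww=w[(w[:,0]>435)&(w[:,0]<500)]; f=cv2.fitLine(ww.astype(np.float32),cv2.DIST_L2,0,.01,.01).ravel(); print(f,ww.mean(0))
    m=(h[...,1]<105)&(P[...,0]>310)&(P[...,0]<490)&(abs(P[...,1]+208)<35)&(P[...,2]>6)&(P[...,2]<30)
    w=ray(n,np.argwhere(m)[:,::-1],18)[:,:2]; r=cv2.minAreaRect(w.astype(np.float32)); print(n,'hp',len(w),r)
    m2=(P[...,2]>30)&(abs(P[...,0]-557)<50)&(abs(P[...,1]+315)<50)
    w=ray(n,np.argwhere(m2)[:,::-1],38)[:,:2]; print('sleevetop',cv2.minAreaRect(w.astype(np.float32)))
E
```

```text
top
[[ 652.8  -64.2   74.1   38.9  113.7]
 [ 619.5 -148.1   73.6   38.7   23.3]
 [ 568.7  -30.9   73.1   38.8   24. ]
 [ 535.2 -115.1   73.9   38.5  113.7]]
mean [594.03211975 -89.56818581]
scene
[[ 536.6 -118.7   73.7   36.8  113.9]
 [ 569.7  -34.3   72.3   38.5   24. ]
 [ 595.1  -93.1   81.    79.2  113.7]
 [ 620.8 -151.8   72.3   38.2   23.4]
 [ 654.   -67.8   73.8   37.7  113.5]]
mean [595.24257813 -93.13075256]
top disc [216.9 185.2] [550.9 145.5  47. ]
top disc [178.2 189.2] [539.7 248.9  47. ]
top disc [158.8 191.2] [534.1 300.7  47. ]
scene disc [292.9 196. ] [551.7 142.4  47. ]
scene disc [336.4 196.6] [540.6 246.   47. ]
scene disc [358.1 196.9] [535.  297.6  47. ]
top rail 303 ((474.9213562011719, -319.0), (87.84981536865234, 63.706607818603516), 0.18272985517978668)
[ 9.9350572e-01  1.1378202e-01  4.6795248e+02 -3.2450314e+02] [ 467.95248261 -324.50315023]
top hp 364 ((397.6716613769531, -206.6717529296875), (20.04453468322754, 143.69412231445312), 83.00411224365234)
sleevetop ((556.3833618164062, -314.09967041015625), (54.049625396728516, 32.85478591918945), 5.444739818572998)
scene rail 163 ((480.35577392578125, -320.35833740234375), (63.799598693847656, 93.25048065185547), 89.4847183227539)
[ 9.9326885e-01  1.1583178e-01  4.6819031e+02 -3.2747546e+02] [ 468.19032248 -327.47547006]
scene hp 281 ((407.0061950683594, -209.48764038085938), (23.225706100463867, 156.24172973632812), 83.74613189697266)
sleevetop ((561.3840942382812, -316.9845275878906), (65.76873779296875, 36.18268966674805), 5.775705337524414)
```

```bash
cat > plan.py <<'E'
import json,sys,os,math
import numpy as np
def load():
    if os.path.exists('cmd.json'): return json.load(open('cmd.json'))
    return [170.79,522.804,231.283,-0.3159]
def plan(wps,step=38,save=True):
    """wps: (x,y,z,phi,fingers_cm,extra_hold_rows[,step]); prints calls as offset|spin|fingers"""
    c=np.array(load(),float); rows=[]
    p=c.copy()
    for w in wps:
        st=w[6] if len(w)>6 else step
        t=np.array(w[:4],float); n=max(1,math.ceil(max(np.linalg.norm(t[:3]-p[:3])/st,abs(t[3]-p[3])/.115)-1e-6))
        for k in range(1,n+1): rows.append((p+(t-p)*k/n,w[4]))
        rows+= [(t,w[4])]*w[5]; p=t
    b=c
    for i in range(0,len(rows),5):
        ch=rows[i:i+5]; f=b[3]; X=np.array([math.cos(f),math.sin(f)]); Y=np.array([math.sin(f),-math.cos(f)])
        off=[];sp=[]
        for q,_ in ch:
            d=q-b; off.append([round(float(v)/10,2) for v in (d[:2]@X,d[:2]@Y,-d[2])]); sp.append(round(float(-d[3]),3))
        print(json.dumps(off),json.dumps(sp),[g for _,g in ch])
        o=np.array(off[-1])*10; b=np.array([*(b[:2]+o[0]*X+o[1]*Y),b[2]-o[2],b[3]-sp[-1]])
    if save: json.dump(list(map(float,b)),open('cmd.json','w'))
E
python3 - <<'E'
from plan import *
f=.107
plan([(581.1,147.2,190,f,0,1),(581.1,147.2,60,f,0,3)])
E
```

```text
[[3.38, 1.53, 0.28], [6.76, 3.06, 0.55], [10.13, 4.59, 0.83], [13.51, 6.12, 1.1], [16.89, 7.65, 1.38]] [-0.028, -0.056, -0.085, -0.113, -0.141] [0, 0, 0, 0, 0]
[[3.13, 1.99, 0.27], [6.26, 3.98, 0.55], [9.39, 5.97, 0.82], [12.52, 7.96, 1.1], [15.65, 9.95, 1.37]] [-0.028, -0.056, -0.085, -0.113, -0.141] [0, 0, 0, 0, 0]
[[2.82, 2.41, 0.28], [5.63, 4.82, 0.55], [8.45, 7.23, 0.83], [11.27, 9.64, 1.1], [14.09, 12.05, 1.38]] [-0.028, -0.056, -0.085, -0.113, -0.141] [0, 0, 0, 0, 0]
[[0.0, -0.0, -0.0], [0.0, -0.0, 3.25], [0.0, -0.0, 6.5], [0.0, -0.0, 9.75], [0.0, -0.0, 13.0]] [0.0, 0.0, 0.0, 0.0, 0.0] [0, 0, 0, 0, 0]
[[0.0, -0.0, -0.0], [0.0, -0.0, -0.0], [0.0, -0.0, -0.0]] [0.0, 0.0, 0.0] [0, 0, 0]
```

Emit:
{"fn": "apply_moves", "kwargs": {
  "offset": [
    [3.38,1.53,0.28],
    [6.76,3.06,0.55],
    [10.13,4.59,0.83],
    [13.51,6.12,1.1],
    [16.89,7.65,1.38]
  ],
  "spin": [-0.028,-0.056,-0.085,-0.113,-0.141],
  "fingers": [0,0,0,0,0]
}}

```text
t: 0.52
ee_pos: [308.3, 396.1, 217.1]
orientation: [0.0, 0.996, -0.086, -0.0]
wrist_force: [1.1, 1.0, -0.4]
grip_width: 0.297
```

Emit:
{"fn": "apply_moves", "kwargs": {
  "offset": [
    [3.13,1.99,0.27],
    [6.26,3.98,0.55],
    [9.39,5.97,0.82],
    [12.52,7.96,1.1],
    [15.65,9.95,1.37]
  ],
  "spin": [-0.028,-0.056,-0.085,-0.113,-0.141],
  "fingers": [0,0,0,0,0]
}}

```text
t: 0.93
ee_pos: [445.2, 270.8, 203.4]
orientation: [0.0, 1.0, -0.016, -0.0]
wrist_force: [0.6, 0.5, -0.6]
grip_width: -0.0
```

Emit:
{"fn": "apply_moves", "kwargs": {
  "offset": [
    [2.82,2.41,0.28],
    [5.63,4.82,0.55],
    [8.45,7.23,0.83],
    [11.27,9.64,1.1],
    [14.09,12.05,1.38]
  ],
  "spin": [-0.028,-0.056,-0.085,-0.113,-0.141],
  "fingers": [0,0,0,0,0]
}}

```text
t: 1.35
ee_pos: [582.0, 145.7, 189.4]
orientation: [0.0, 0.999, 0.054, -0.0]
wrist_force: [-0.3, 1.2, 0.4]
grip_width: -0.002
```

Emit:
{"fn": "apply_moves", "kwargs": {
  "offset": [
    [0,0,0],
    [0,0,3.25],
    [0,0,6.5],
    [0,0,9.75],
    [0,0,13.0]
  ],
  "spin": [0,0,0,0,0],
  "fingers": [0,0,0,0,0]
}}

```text
t: 1.77
ee_pos: [580.7, 146.9, 58.3]
orientation: [-0.0, 0.999, 0.053, -0.0]
wrist_force: [-0.2, 1.2, -0.2]
grip_width: -0.003
```

Emit:
{"fn": "apply_moves", "kwargs": {
  "offset": [
    [0,0,0],
    [0,0,0],
    [0,0,0]
  ],
  "spin": [0,0,0],
  "fingers": [0,0,0]
}}

```text
t: 2.02
ee_pos: [582.4, 147.5, 62.0]
orientation: [-0.0, 0.999, 0.054, 0.001]
wrist_force: [0.2, -0.2, 1.6]
grip_width: 0.001
```

```bash
cat > look.py <<'E'
from h import *
def look(name,specs,views=('top','scene')):
    out=[]
    for n,(x,y,z,hw,hh,s) in specs:
        im,D=robot.read_camera(n); cv2.imwrite(f'pics/{name}_{n}_full.png',im)
        u,v=proj(n,[[x,y,z]])[0].astype(int); u=min(max(u,hw),512-hw); v=min(max(v,hh),384-hh)
        out.append(cv2.resize(im[v-hh:v+hh,u-hw:u+hw],(400,int(400*hh/hw)),interpolation=cv2.INTER_CUBIC))
        print(n,'origin',u-hw,v-hh,'scale',400/(2*hw))
    H=max(o.shape[0] for o in out); out=[cv2.copyMakeBorder(o,0,H-o.shape[0],0,0,cv2.BORDER_CONSTANT) for o in out]
    cv2.imwrite(f'pics/{name}.png',np.hstack(out))
E
python3 - <<'E'
from look import *
look('l1',[('top',(560,160,50,50,50,4)),('scene',(560,190,50,60,60,4))])
print(robot.state()['ee_pos'],proj('top',[[581.1,147.2,60]]),proj('scene',[[581.1,147.2,60]]))
E
```

```text
top origin 161 131 scale 4.0
scene origin 252 139 scale 3.3333333333333335
[582.77248297 147.96225829  62.69826819] [[216.05539302 173.33218157]] [[294.88123454 200.83458843]]
```

View pics/l1.png

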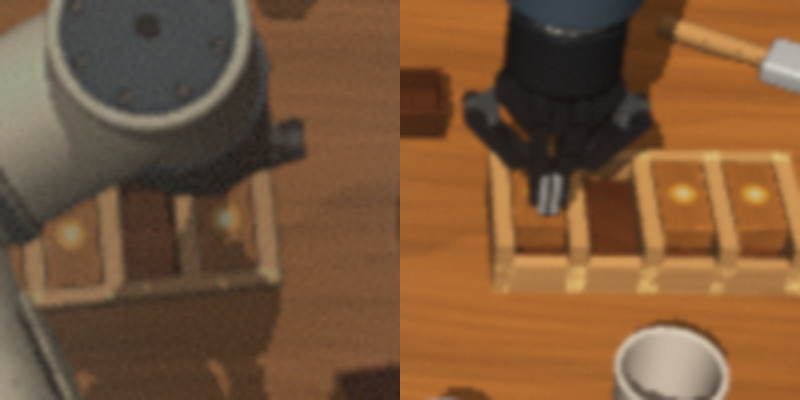

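The scene crop shows the closed fingertips at about (548,210), over the far end of block0 but perhaps 3 mm towards +y. I'll shift a little, go lower and take a closer look.

Emit:
{"fn": "apply_moves", "kwargs": {
  "offset": [
    [0,0.2,0.5],
    [0,0.2,0.9],
    [0,0.2,0.9]
  ],
  "spin": [0,0,0],
  "fingers": [0,0,0]
}}

```text
t: 2.37
ee_pos: [581.0, 145.1, 50.6]
orientation: [-0.0, 0.999, 0.053, -0.0]
wrist_force: [-0.1, 0.4, -0.6]
grip_width: 0.006
```

```bash
python3 - <<'E'
from look import *
look('l2',[('scene',(575,160,50,25,25,4))])
E
```

```text
scene origin 275 177 scale 8.0
```

View pics/l2.png

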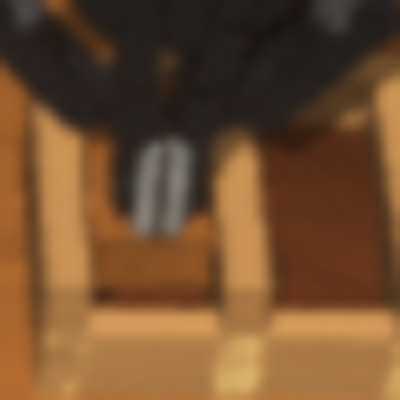

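The fingers are about 2 mm too far towards +y, so both cameras read high in y relative to the robot: scene by about 2 mm, top by about 5 mm. I'll apply that correction and press.

Emit:
{"fn": "apply_moves", "kwargs": {
  "offset": [
    [0,0.22,0],
    [0,0.22,0.4],
    [0,0.22,0.9],
    [0,0.22,1.4],
    [0,0.22,1.8]
  ],
  "spin": [0,0,0,0,0],
  "fingers": [0,0,0,0,0]
}}

```text
t: 2.83
ee_pos: [584.7, 143.6, 36.0]
orientation: [-0.0, 0.999, 0.055, 0.004]
wrist_force: [-1.5, 0.2, 26.3]
grip_width: 0.001
```

Emit:
{"fn": "apply_moves", "kwargs": {
  "offset": [
    [0,0,0],
    [0,0,0],
    [0,0,-1],
    [0,0,-4],
    [0,0,-7]
  ],
  "spin": [0,0,0,0,0],
  "fingers": [0,0,0,0,0]
}}

```text
t: 3.25
ee_pos: [579.9, 142.4, 102.0]
orientation: [0.001, 0.999, 0.053, -0.003]
wrist_force: [1.3, 0.4, 1.0]
grip_width: -0.005
```

Emit:
{"fn": "apply_moves", "kwargs": {
  "offset": [
    [-3,0,0],
    [-6,0,0],
    [-9,0,0],
    [-12,0,0],
    [-12,0,0]
  ],
  "spin": [0,0,0,0,0],
  "fingers": [5,5,5,5,5]
}}

```text
t: 3.67
ee_pos: [456.6, 128.7, 102.2]
orientation: [0.0, 0.999, 0.054, -0.002]
wrist_force: [0.2, 0.2, -0.6]
grip_width: 0.589
```

```bash
python3 - <<'E'
from look import *
look('l3',[('scene',(560,190,50,45,45,4))])
import json; s=robot.state(); print(s['ee_pos'],s['grip_width'])
E
```

```text
scene origin 267 154 scale 4.444444444444445
[459.30372133 129.46538555 102.77819811] 0.582818208393838
```

View pics/l3.png

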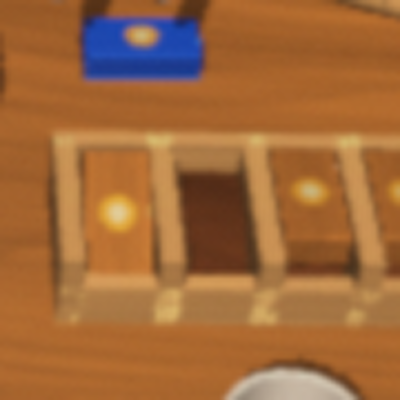

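```bash
cat > prof.py <<'E'
from h import *
def prof(bx,by,n='scene'):
    im,D=robot.read_camera(n); P=cloud(n,D); a=.107; X=np.array([-np.cos(a),-np.sin(a)]); Y=np.array([np.sin(a),-np.cos(a)])
    d=P[...,:2]-[bx,by]; xr=d@X; yr=d@Y; m=(abs(yr)<12)&(abs(xr)<60)
    for lo in range(-50,50,5):
        k=m&(xr>=lo)&(xr<lo+5)
        if k.sum()>2: print(lo+2.5,np.round(np.median(P[...,2][k]),1),k.sum())
E
python3 -c "
from prof import *
prof(551.3,142.4)"
```

```text
-47.5 27.3 12
-42.5 27.3 20
-37.5 29.2 27
-32.5 33.4 23
-27.5 35.9 25
-22.5 39.7 25
-17.5 42.5 27
-12.5 45.3 20
-7.5 48.7 23
-2.5 52.4 25
2.5 55.6 27
7.5 58.1 25
12.5 59.9 13
32.5 47.1 8
37.5 47.0 26
42.5 437.9 414
47.5 373.9 743
```

Block0 has tipped: its top face slopes and the near end is about 18 mm proud. Next I'll grip it there.

```bash
python3 - <<'E'
import json; json.dump([462.2,130.2,103,.107],open('cmd.json','w'))
from plan import *
plan([(539.4,139,103,.107,5,0),(539.4,139,46,.107,5,0,20),(539.4,139,46,.107,3,7)])
E
```

```text
[[2.59, -0.02, -0.0], [5.18, -0.03, -0.0], [7.77, -0.05, -0.0], [7.77, -0.05, 1.9], [7.77, -0.05, 3.8]] [-0.0, -0.0, -0.0, -0.0, -0.0] [5, 5, 5, 5, 5]
[[-0.0, -0.0, 1.9], [-0.0, -0.0, 1.9], [-0.0, -0.0, 1.9], [-0.0, -0.0, 1.9], [-0.0, -0.0, 1.9]] [-0.0, -0.0, -0.0, -0.0, -0.0] [5, 3, 3, 3, 3]
[[-0.0, -0.0, -0.0], [-0.0, -0.0, -0.0], [-0.0, -0.0, -0.0], [-0.0, -0.0, -0.0]] [-0.0, -0.0, -0.0, -0.0] [3, 3, 3, 3]
```

Emit:
{"fn": "apply_moves", "kwargs": {
  "offset": [
    [2.59,0,0],
    [5.18,0,0],
    [7.77,0,0],
    [7.77,0,1.9],
    [7.77,0,3.8]
  ],
  "spin": [0,0,0,0,0],
  "fingers": [5,5,5,5,5]
}}

```text
t: 4.18
ee_pos: [542.2, 139.1, 64.5]
orientation: [-0.0, 0.999, 0.053, 0.001]
wrist_force: [-0.5, 0.4, -1.8]
grip_width: 0.583
```

Emit:
{"fn": "apply_moves", "kwargs": {
  "offset": [
    [0,0,1],
    [0,0,1.9],
    [0,0,1.9],
    [0,0,1.9],
    [0,0,1.9]
  ],
  "spin": [0,0,0,0,0],
  "fingers": [5,5,2,2,2],
  "force": 50
}}

```text
t: 4.6
ee_pos: [540.4, 139.4, 46.5]
orientation: [-0.001, 0.999, 0.054, 0.001]
wrist_force: [1.6, 2.8, -0.5]
grip_width: 0.404
```

Emit:
{"fn": "apply_moves", "kwargs": {
  "offset": [
    [0,0,0],
    [0,0,0],
    [0,0,0],
    [0,0,0],
    [0,0,0]
  ],
  "spin": [0,0,0,0,0],
  "fingers": [2,2,2,2,2]
}}

```text
t: 5.02
ee_pos: [540.4, 139.4, 46.5]
orientation: [-0.001, 0.999, 0.054, 0.001]
wrist_force: [2.6, 4.0, 0.2]
grip_width: 0.401
```

Emit:
{"fn": "apply_moves", "kwargs": {
  "offset": [
    [0,0,-1],
    [0,0,-3],
    [0,0,-6],
    [0,0,-9],
    [0,0,-10]
  ],
  "spin": [0,0,0,0,0],
  "fingers": [2,2,2,2,2]
}}

```text
t: 5.43
ee_pos: [540.7, 138.0, 150.2]
orientation: [0.0, 0.999, 0.054, 0.002]
wrist_force: [0.3, -0.6, -0.6]
grip_width: 0.403
```

```bash
python3 - <<'E'
from look import *
look('l4',[('scene',(540,140,140,45,45,4))])
s=robot.state(); print(s['ee_pos'],s['grip_width'],s['wrist_force'])
E
```

```text
scene origin 250 117 scale 4.444444444444445
[541.04932163 138.31333058 150.52346834] 0.40189463963001 [ 1.38877923 -0.52255805  0.84939784]
```

View pics/l4.png

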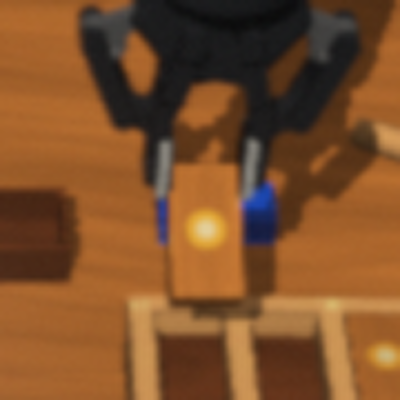

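```bash
python3 - <<'E'
from h import *
im,D=robot.read_camera('scene'); P=cloud('scene',D); a=.107; X=np.array([-np.cos(a),-np.sin(a)]); Y=np.array([np.sin(a),-np.cos(a)])
d=P[...,:2]-[540,140.5]; xr=d@X; yr=d@Y; z=P[...,2]-150
for lo in range(-65,20,5):
    k=(abs(yr)<12)&(xr>=lo)&(xr<lo+5)&(abs(z+5)<45)
    if k.sum()>2: print(lo+2.5,np.round(np.median(z[k]),1),k.sum())
k=(abs(yr)<30)&(xr>-46)&(xr<-20)&(abs(z+10)<25); print('y range',np.percentile(yr[k],[2,50,98]))
E
```

```text
-57.5 -20.1 22
-52.5 -18.0 38
-47.5 -14.9 33
-42.5 -10.9 30
-37.5 -7.2 32
-32.5 -5.2 23
-27.5 -1.3 30
-22.5 1.6 26
-17.5 4.5 27
-12.5 8.1 28
-7.5 10.8 24
-2.5 13.4 21
2.5 13.2 9
y range [-15.42236331   2.23682682  19.67104493]
```

```bash
python3 - <<'E'
import json; json.dump([539.4,139,146,.107],open('cmd.json','w'))
from rig import robot; print(robot.state()['ee_pos'])
from plan import *
plan([(562.6,-39.1,110,.414,2,1,34),(562.6,-39.1,80,.414,2,3,20)])
E
```

```text
[540.11789878 138.31536175 147.95909222]
[[0.07, 2.99, 0.6], [0.13, 5.99, 1.2], [0.2, 8.98, 1.8], [0.27, 11.97, 2.4], [0.34, 14.96, 3.0]] [-0.051, -0.102, -0.154, -0.205, -0.256] [2, 2, 2, 2, 2]
[[-0.7, 2.91, 0.6], [-0.7, 2.91, 0.6], [-0.7, 2.91, 2.1], [-0.7, 2.91, 3.6], [-0.7, 2.91, 3.6]] [-0.051, -0.051, -0.051, -0.051, -0.051] [2, 2, 2, 2, 2]
[[0.0, 0.0, -0.0], [0.0, 0.0, -0.0]] [-0.0, -0.0] [2, 2]
```

Emit:
{"fn": "apply_moves", "kwargs": {
  "offset": [
    [0.07,2.99,0.6],
    [0.13,5.99,1.2],
    [0.2,8.98,1.8],
    [0.27,11.97,2.4],
    [0.34,14.96,3.0]
  ],
  "spin": [-0.051,-0.102,-0.154,-0.205,-0.256],
  "fingers": [2,2,2,2,2]
}}

```text
t: 5.95
ee_pos: [556.9, -11.6, 113.4]
orientation: [-0.0, 0.983, 0.182, -0.003]
wrist_force: [1.2, 0.2, -1.1]
grip_width: 0.405
```

Emit:
{"fn": "apply_moves", "kwargs": {
  "offset": [
    [-0.7,2.91,0.6],
    [-0.7,2.91,0.6],
    [-0.7,2.91,2.1],
    [-0.7,2.91,3.6],
    [-0.7,2.91,3.6]
  ],
  "spin": [-0.051,-0.051,-0.051,-0.051,-0.051],
  "fingers": [2,2,2,2,2]
}}

```text
t: 6.37
ee_pos: [559.6, -40.3, 75.8]
orientation: [-0.0, 0.979, 0.205, -0.004]
wrist_force: [-0.4, 0.8, -0.6]
grip_width: 0.402
```

Emit:
{"fn": "apply_moves", "kwargs": {
  "offset": [
    [0,0,0],
    [0,0,0],
    [0,0,0]
  ],
  "spin": [0,0,0],
  "fingers": [2,2,2]
}}

```text
t: 6.62
ee_pos: [562.7, -39.3, 80.3]
orientation: [0.0, 0.979, 0.206, 0.0]
wrist_force: [0.1, 0.4, -1.1]
grip_width: 0.405
```

```bash
python3 - <<'E'
from look import *
look('l5',[('scene',(580,-70,50,45,45,4))])
s=robot.state(); print(s['ee_pos'],s['grip_width'],s['wrist_force'])
E
```

```text
scene origin 157 150 scale 4.444444444444445
[562.83829688 -39.27858425  80.43899343] 0.40354577225905686 [ 0.10924393  0.81624311 -1.48049252]
```

View pics/l5.png

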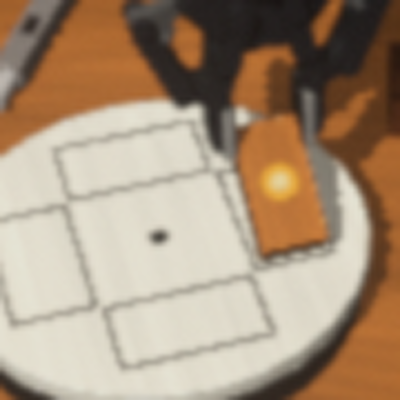

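The scene crop shows the tilted block over the right-hand outline, whose inner line runs (220,172)-(255,265). It is parallel to the outline and about centred across it. Now I'll lower it and roll it flat.

Emit:
{"fn": "apply_moves", "kwargs": {
  "offset": [
    [0,0,0.4],
    [0,0,0.75],
    [-0.24,0,0.95],
    [-0.47,0,1.2],
    [-0.68,0,1.45]
  ],
  "spin": [0,0,0,0,0],
  "fingers": [2,2,2,2,2],
  "force": 25
}}

```text
t: 7.08
ee_pos: [559.0, -42.0, 67.7]
orientation: [0.001, 0.979, 0.206, 0.003]
wrist_force: [0.6, 0.8, 8.5]
grip_width: 0.406
```

Emit:
{"fn": "apply_moves", "kwargs": {
  "offset": [
    [-0.2,0,0.28],
    [-0.38,0,0.58],
    [-0.56,0,0.88],
    [-0.72,0,1.2],
    [-0.84,0,1.45]
  ],
  "spin": [0,0,0,0,0],
  "fingers": [2,2,2,2,2]
}}

```text
t: 7.5
ee_pos: [550.5, -45.8, 52.6]
orientation: [0.001, 0.979, 0.206, 0.002]
wrist_force: [-0.9, -1.1, 6.7]
grip_width: 0.401
```

Emit:
{"fn": "apply_moves", "kwargs": {
  "offset": [
    [-0.1,0,0.2],
    [-0.17,0,0.42],
    [-0.17,0,0.42],
    [-0.17,0,0.42],
    [-0.17,0,0.42]
  ],
  "spin": [0,0,0,0,0],
  "fingers": [2,2,2,2,2]
}}

```text
t: 7.92
ee_pos: [548.7, -46.6, 48.2]
orientation: [0.001, 0.979, 0.206, 0.002]
wrist_force: [0.1, -0.8, 5.1]
grip_width: 0.4
```

```bash
python3 - <<'E'
from look import *
look('l6',[('scene',(580,-70,50,45,45,4))])
s=robot.state(); print(s['ee_pos'],s['grip_width'],s['wrist_force'])
im=cv2.imread('pics/l6_scene_full.png')
from meas import plate
print(plate('scene',im))
E
```

```text
scene origin 157 150 scale 4.444444444444445
[548.7101092  -46.56457631  48.22128011] 0.4047893706492736 [-0.65893943 -2.44367941  5.07771838]
[[ 619.15740967 -152.56726074   72.92588806   38.44112396   22.01416206]
 [ 654.69952393  -69.26548767   74.10134888   37.48857498  112.02218437]]
```

View pics/l6.png

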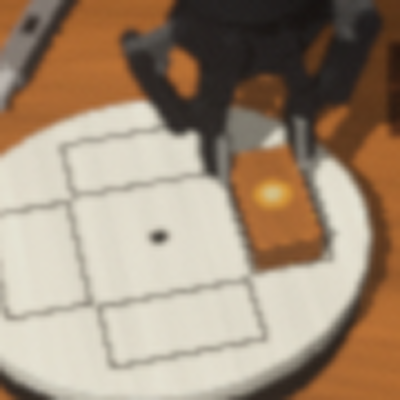

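Emit:
{"fn": "apply_moves", "kwargs": {
  "offset": [
    [0,0,0],
    [0,0,0],
    [0,0,0],
    [0,0,0],
    [0,0,0]
  ],
  "spin": [0,0,0,0,0],
  "fingers": [3.9,4.2,4.6,5,5]
}}

```text
t: 8.38
ee_pos: [547.1, -46.3, 46.5]
orientation: [-0.0, 0.979, 0.206, -0.0]
wrist_force: [0.3, 0.9, -1.3]
grip_width: 0.583
```

Emit:
{"fn": "apply_moves", "kwargs": {
  "offset": [
    [0,0,-1],
    [0,0,-3],
    [0,0,-6],
    [-2,-4,-6],
    [-4,-8,-6]
  ],
  "spin": [0,0,0,0,0],
  "fingers": [5,5,5,5,5]
}}

```text
t: 8.8
ee_pos: [484.9, 7.2, 109.0]
orientation: [-0.0, 0.979, 0.204, 0.003]
wrist_force: [-0.0, 0.8, -1.0]
grip_width: 0.586
```

Emit:
{"fn": "apply_moves", "kwargs": {
  "offset": [
    [0,-3,0],
    [0,-6,0],
    [0,-9,0],
    [0,-9,0],
    [0,-9,0]
  ],
  "spin": [0,0,0,0,0],
  "fingers": [0,0,0,0,0]
}}

```text
t: 9.22
ee_pos: [446.8, 90.5, 107.7]
orientation: [-0.0, 0.978, 0.207, 0.001]
wrist_force: [0.4, 0.2, 0.5]
grip_width: 0.001
```

```bash
cat >> meas.py <<'E'
def top_rects(n,im,D):
    """brown tops (z~57) of blocks on the plate"""
    h=cv2.cvtColor(im,cv2.COLOR_BGR2HSV); P=cloud(n,D)
    m=(h[...,1]>80)&(P[...,2]>50)&(P[...,2]<65)&(np.hypot(P[...,0]-594.5,P[...,1]+90)<105)
    k,l,s,_=cv2.connectedComponentsWithStats(m.astype(np.uint8))
    for i in range(1,k):
        if s[i,4]<60: continue
        w=ray(n,np.argwhere(l==i)[:,::-1],57)[:,:2]; (c,(a,b),an)=cv2.minAreaRect(w.astype(np.float32))
        print(n,'block',np.round(c,1),np.round((a,b),1),round((an+(90 if a<b else 0))%180,1),np.round(np.mean(w,0),1))
E
python3 - <<'E'
from meas import *
for n in('top','scene'):
    im,D=robot.read_camera(n); print(n,np.round(plate(n,im),1)); top_rects(n,im,D); cv2.imwrite(f'pics/p1_{n}.png',im)
s=robot.state(); print(s['ee_pos'],s['grip_width'],s['wrist_force'])
E
```

```text
top [[ 653.2  -65.8   73.3   38.8  112. ]
 [ 618.  -149.    74.    38.7   21.9]
 [ 534.8 -113.1   74.2   38.7  111.9]]
top block [574.8 -30. ] [68.4 35.3] 22.7 [574.7 -30.3]
scene [[ 535.8 -116.5   74.    37.4  111.9]
 [ 618.9 -152.8   72.4   38.3   21.9]
 [ 655.   -69.5   74.2   38.   111.3]]
scene block [582.1 -33.5] [78.1 37.2] 23.9 [582.2 -33.6]
[447.19327472  89.21190335 107.32973094] -0.0008849237329694154 [-0.0861917  -0.08648335 -0.4070591 ]
```

The first block lies flat in its outline, about 4.5 mm off along its length, which is inside the 8 mm allowance. I'll correct for that on the next ones. The plate has turned only about 1.7°. Next is block2, with the press, grip and lift in one run.

```bash
python3 - <<'E'
import json; json.dump([446.8,89.8,106.8,.414],open('cmd.json','w'))
from plan import *
f=.107
plan([(570,247.6,100,f,0,1),(570,247.6,52,f,0,1,30),(570,247.6,34,f,0,1,6),(570,247.6,100,f,0,0,30),(528.3,243.1,100,f,5,0,30),(528.3,243.1,46,f,5,1,20),(528.3,243.1,46,f,2,7),(528.3,243.1,146,f,2,2,25)])
E
```

```text
[[2.94, -1.58, 0.11], [5.88, -3.16, 0.23], [8.81, -4.75, 0.34], [11.75, -6.33, 0.45], [14.69, -7.91, 0.57]] [0.051, 0.102, 0.154, 0.205, 0.256] [0, 0, 0, 0, 0]
[[2.44, -2.27, 0.11], [2.44, -2.27, 0.11], [2.44, -2.27, 2.51], [2.44, -2.27, 4.91], [2.44, -2.27, 4.91]] [0.051, 0.051, 0.051, 0.051, 0.051] [0, 0, 0, 0, 0]
[[0.0, -0.0, 0.6], [0.0, -0.0, 1.2], [0.0, -0.0, 1.8], [0.0, -0.0, 1.8], [0.0, -0.0, -0.4]] [-0.0, -0.0, -0.0, -0.0, -0.0] [0, 0, 0, 0, 0]
[[0.0, -0.0, -2.2], [0.0, -0.0, -4.4], [-2.1, -0.0, -4.4], [-4.19, -0.0, -4.4], [-4.19, -0.0, -2.6]] [-0.0, -0.0, -0.0, -0.0, -0.0] [0, 0, 5, 5, 5]
[[-0.0, -0.0, 1.8], [-0.0, -0.0, 3.6], [-0.0, -0.0, 3.6], [-0.0, -0.0, 3.6], [-0.0, -0.0, 3.6]] [-0.0, -0.0, -0.0, -0.0, -0.0] [5, 5, 5, 2, 2]
[[-0.0, -0.0, -0.0], [-0.0, -0.0, -0.0], [-0.0, -0.0, -0.0], [-0.0, -0.0, -0.0], [-0.0, -0.0, -0.0]] [-0.0, -0.0, -0.0, -0.0, -0.0] [2, 2, 2, 2, 2]
[[-0.0, -0.0, -0.0], [-0.0, -0.0, -2.5], [-0.0, -0.0, -5.0], [-0.0, -0.0, -7.5], [-0.0, -0.0, -10.0]] [-0.0, -0.0, -0.0, -0.0, -0.0] [2, 2, 2, 2, 2]
[[-0.0, -0.0, -0.0], [-0.0, -0.0, -0.0]] [-0.0, -0.0] [2, 2]
```

Emit:
{"fn": "apply_moves", "kwargs": {
  "offset": [
    [2.94,-1.58,0.11],
    [5.88,-3.16,0.23],
    [8.81,-4.75,0.34],
    [11.75,-6.33,0.45],
    [14.69,-7.91,0.57]
  ],
  "spin": [0.051,0.102,0.154,0.205,0.256],
  "fingers": [0,0,0,0,0]
}}

```text
t: 9.73
ee_pos: [551.1, 220.7, 100.9]
orientation: [0.0, 0.997, 0.077, -0.0]
wrist_force: [0.4, -0.1, 0.2]
grip_width: 0.002
```

Emit:
{"fn": "apply_moves", "kwargs": {
  "offset": [
    [2.44,-2.27,0.11],
    [2.44,-2.27,0.11],
    [2.44,-2.27,2.51],
    [2.44,-2.27,4.91],
    [2.44,-2.27,4.91]
  ],
  "spin": [0.051,0.051,0.051,0.051,0.051],
  "fingers": [0,0,0,0,0]
}}

```text
t: 10.15
ee_pos: [567.8, 244.5, 46.7]
orientation: [0.002, 0.999, 0.052, -0.004]
wrist_force: [-0.8, -0.5, -1.2]
grip_width: 0.003
```

Emit:
{"fn": "apply_moves", "kwargs": {
  "offset": [
    [0,0,0.6],
    [0,0,1.2],
    [0,0,1.8],
    [0,0,1.8],
    [0,0,-0.4]
  ],
  "spin": [0,0,0,0,0],
  "fingers": [0,0,0,0,0]
}}

```text
t: 10.57
ee_pos: [569.0, 246.1, 53.9]
orientation: [0.001, 0.999, 0.053, -0.002]
wrist_force: [-0.2, 0.2, -1.3]
grip_width: 0.004
```

Emit:
{"fn": "apply_moves", "kwargs": {
  "offset": [
    [0,0,-2.2],
    [0,0,-4.4],
    [-2.1,0,-4.4],
    [-4.19,0,-4.4],
    [-4.19,0,-2.6]
  ],
  "spin": [0,0,0,0,0],
  "fingers": [0,0,5,5,5]
}}

```text
t: 10.98
ee_pos: [528.8, 243.7, 87.1]
orientation: [-0.002, 0.999, 0.054, 0.004]
wrist_force: [0.4, -0.0, -0.2]
grip_width: 0.411
```

Emit:
{"fn": "apply_moves", "kwargs": {
  "offset": [
    [0,0,1.8],
    [0,0,3.6],
    [0,0,3.6],
    [0,0,3.6],
    [0,0,3.6]
  ],
  "spin": [0,0,0,0,0],
  "fingers": [5,5,5,2,2],
  "force": 50
}}

```text
t: 11.4
ee_pos: [528.8, 242.9, 47.2]
orientation: [-0.0, 0.999, 0.053, 0.001]
wrist_force: [-0.4, 0.3, -0.1]
grip_width: 0.402
```

Emit:
{"fn": "apply_moves", "kwargs": {
  "offset": [
    [0,0,0],
    [0,0,0],
    [0,0,0],
    [0,0,0],
    [0,0,0]
  ],
  "spin": [0,0,0,0,0],
  "fingers": [2,2,2,2,2]
}}

```text
t: 11.82
ee_pos: [528.9, 242.9, 47.1]
orientation: [-0.0, 0.999, 0.054, 0.001]
wrist_force: [-2.5, 0.0, 6.8]
grip_width: 0.398
```

Emit:
{"fn": "apply_moves", "kwargs": {
  "offset": [
    [0,0,0],
    [0,0,-2.5],
    [0,0,-5.0],
    [0,0,-7.5],
    [0,0,-10.0]
  ],
  "spin": [0,0,0,0,0],
  "fingers": [2,2,2,2,2]
}}

```text
t: 12.23
ee_pos: [528.2, 242.4, 146.9]
orientation: [0.0, 0.999, 0.054, -0.0]
wrist_force: [0.7, -0.4, -0.9]
grip_width: 0.405
```

Emit:
{"fn": "apply_moves", "kwargs": {
  "offset": [
    [0,0,0],
    [0,0,0]
  ],
  "spin": [0,0],
  "fingers": [2,2]
}}

```text
t: 12.4
ee_pos: [529.1, 243.1, 147.5]
orientation: [-0.001, 0.999, 0.054, 0.001]
wrist_force: [0.4, -0.8, -2.0]
grip_width: 0.403
```

```bash
cat > held.py <<'E'
from h import *
def held(yaw=.107,tip=None,n='scene',zr=(-45,35)):
    s=robot.state(); e=s['ee_pos']; print(np.round(e,1),round(s['grip_width'],3),np.round(s['wrist_force'],1))
    im,D=robot.read_camera(n); cv2.imwrite('pics/held.png',im); P=cloud(n,D); X=np.array([-np.cos(yaw),-np.sin(yaw)]); Y=np.array([np.sin(yaw),-np.cos(yaw)])
    d=P[...,:2]-(e[:2]+[0,2]); xr=d@X; yr=d@Y; z=P[...,2]-e[2]
    print([(lo+2.5,round(float(np.median(z[k])),1)) for lo in range(-65,20,5) for k in [(abs(yr)<12)&(xr>=lo)&(xr<lo+5)&(z>zr[0])&(z<zr[1])] if k.sum()>4])
E
python3 -c "
from held import *
held()"
```

```text
[529.1 243.1 147.5] 0.403 [ 0.4 -0.8 -2. ]
[(-57.5, -20.1), (-52.5, -19.4), (-47.5, -16.7), (-42.5, -12.2), (-37.5, -9.9), (-32.5, -5.6), (-27.5, -3.0), (-22.5, -0.4), (-17.5, 2.4), (-12.5, 5.3), (-7.5, 8.4), (-2.5, 11.8), (2.5, 13.0)]
```

```bash
python3 - <<'E'
from plan import *
f=.382
plan([(607,-157.4,130,f,2,2,34),(607,-157.4,84,f,2,3,20)])
E
```

```text
[[0.27, 3.13, 0.12], [0.55, 6.26, 0.25], [0.82, 9.38, 0.37], [1.09, 12.51, 0.49], [1.36, 15.64, 0.62]] [-0.021, -0.042, -0.063, -0.085, -0.106] [2, 2, 2, 2, 2]
[[-0.06, 3.14, 0.12], [-0.12, 6.28, 0.24], [-0.18, 9.42, 0.36], [-0.24, 12.56, 0.49], [-0.3, 15.69, 0.61]] [-0.021, -0.042, -0.063, -0.084, -0.106] [2, 2, 2, 2, 2]
[[-0.39, 3.12, 0.12], [-0.78, 6.23, 0.25], [-1.17, 9.35, 0.37], [-1.17, 9.35, 0.37], [-1.17, 9.35, 0.37]] [-0.021, -0.042, -0.063, -0.063, -0.063] [2, 2, 2, 2, 2]
[[-0.0, -0.0, 1.53], [-0.0, -0.0, 3.07], [-0.0, -0.0, 4.6], [-0.0, -0.0, 4.6], [-0.0, -0.0, 4.6]] [-0.0, -0.0, -0.0, -0.0, -0.0] [2, 2, 2, 2, 2]
[[-0.0, -0.0, 0.0]] [-0.0] [2]
```

Emit:
{"fn": "apply_moves", "kwargs": {
  "offset": [
    [0.27,3.13,0.12],
    [0.55,6.26,0.25],
    [0.82,9.38,0.37],
    [1.09,12.51,0.49],
    [1.36,15.64,0.62]
  ],
  "spin": [-0.021,-0.042,-0.063,-0.085,-0.106],
  "fingers": [2,2,2,2,2]
}}

```text
t: 12.87
ee_pos: [557.8, 86.9, 138.1]
orientation: [0.0, 0.994, 0.107, -0.001]
wrist_force: [-0.1, 0.5, -1.7]
grip_width: 0.4
```

Emit:
{"fn": "apply_moves", "kwargs": {
  "offset": [
    [-0.06,3.14,0.12],
    [-0.12,6.28,0.24],
    [-0.18,9.42,0.36],
    [-0.24,12.56,0.49],
    [-0.3,15.69,0.61]
  ],
  "spin": [-0.021,-0.042,-0.063,-0.084,-0.106],
  "fingers": [2,2,2,2,2]
}}

```text
t: 13.28
ee_pos: [588.0, -67.0, 131.9]
orientation: [-0.0, 0.987, 0.159, -0.002]
wrist_force: [0.8, 0.6, -1.3]
grip_width: 0.4
```

Emit:
{"fn": "apply_moves", "kwargs": {
  "offset": [
    [-0.39,3.12,0.12],
    [-0.78,6.23,0.25],
    [-1.17,9.35,0.37],
    [-1.17,9.35,0.37],
    [-1.17,9.35,0.37]
  ],
  "spin": [-0.021,-0.042,-0.063,-0.063,-0.063],
  "fingers": [2,2,2,2,2]
}}

```text
t: 13.7
ee_pos: [606.1, -159.5, 127.6]
orientation: [-0.001, 0.982, 0.188, -0.002]
wrist_force: [-0.0, -0.4, -0.7]
grip_width: 0.405
```

Emit:
{"fn": "apply_moves", "kwargs": {
  "offset": [
    [0,0,1.53],
    [0,0,3.07],
    [0,0,4.6],
    [0,0,4.6],
    [0,0,4.6]
  ],
  "spin": [0,0,0,0,0],
  "fingers": [2,2,2,2,2]
}}

```text
t: 14.12
ee_pos: [606.2, -157.1, 82.8]
orientation: [-0.0, 0.982, 0.19, -0.002]
wrist_force: [-0.6, -0.7, 0.1]
grip_width: 0.401
```

```bash
python3 -c "
from held import *
held(.382)
im=cv2.imread('pics/held.png'); from meas import plate; print(np.round(plate('scene',im),1))"
```

```text
[ 606.2 -157.1   82.8] 0.401 [-0.6 -0.7  0.1]
[(-62.5, -43.8), (-57.5, -33.0), (-52.5, -22.5), (-47.5, -19.3), (-42.5, -14.1), (-37.5, -10.5), (-32.5, -7.4), (-27.5, -4.3), (-22.5, -1.8), (-17.5, 1.4), (-12.5, 4.9), (-7.5, 8.0), (-2.5, 10.5), (2.5, 12.3)]
[[654.9 -69.5  74.3  38.  111.3]]
```

Emit:
{"fn": "apply_moves", "kwargs": {
  "offset": [
    [0,0,0.4],
    [0,0,0.75],
    [-0.24,0,0.95],
    [-0.47,0,1.2],
    [-0.68,0,1.45]
  ],
  "spin": [0,0,0,0,0],
  "fingers": [2,2,2,2,2],
  "force": 25
}}

```text
t: 14.58
ee_pos: [602.2, -160.6, 71.6]
orientation: [0.001, 0.982, 0.19, 0.002]
wrist_force: [0.4, 1.7, 7.5]
grip_width: 0.398
```

Emit:
{"fn": "apply_moves", "kwargs": {
  "offset": [
    [-0.2,0,0.28],
    [-0.38,0,0.58],
    [-0.56,0,0.88],
    [-0.72,0,1.2],
    [-0.84,0,1.45]
  ],
  "spin": [0,0,0,0,0],
  "fingers": [2,2,2,2,2]
}}

```text
t: 15.0
ee_pos: [593.8, -163.8, 56.8]
orientation: [0.001, 0.982, 0.19, 0.002]
wrist_force: [-0.7, 0.3, 7.3]
grip_width: 0.403
```

Emit:
{"fn": "apply_moves", "kwargs": {
  "offset": [
    [-0.1,0,0.2],
    [-0.17,0,0.42],
    [-0.17,0,0.42],
    [-0.17,0,0.42],
    [-0.17,0,0.42]
  ],
  "spin": [0,0,0,0,0],
  "fingers": [2,2,2,2,2]
}}

```text
t: 15.42
ee_pos: [592.1, -164.4, 52.4]
orientation: [0.0, 0.982, 0.19, 0.001]
wrist_force: [-1.9, 1.6, 5.7]
grip_width: 0.405
```

```bash
python3 -c "
from held import *
held(.382)
im=cv2.imread('pics/held.png'); from meas import plate; print(np.round(plate('scene',im),1))"
```

```text
[ 592.1 -164.4   52.4] 0.405 [-1.9  1.6  5.7]
[(-62.5, -3.1), (-57.5, 6.3), (-52.5, 7.0), (-47.5, 7.8), (-42.5, 7.7), (-37.5, 8.1), (-32.5, 8.8), (-27.5, 10.0), (-22.5, 10.6), (-17.5, 10.9), (-12.5, 11.5), (-7.5, 12.8), (-2.5, 12.8), (2.5, 12.2)]
[[ 532.9 -107.7   54.9   36.8  115. ]
 [ 654.3  -68.5   73.5   38.4  112.4]]
```

Emit:
{"fn": "apply_moves", "kwargs": {
  "offset": [
    [-0.05,0,0.25],
    [-0.1,0,0.5],
    [-0.1,0,0.5],
    [-0.1,0,0.5],
    [-0.1,0,0.5]
  ],
  "spin": [0,0,0,0,0],
  "fingers": [2,2,2,2,2]
}}

```text
t: 15.88
ee_pos: [590.9, -164.7, 46.8]
orientation: [0.0, 0.982, 0.19, 0.001]
wrist_force: [-0.7, 1.2, 5.3]
grip_width: 0.402
```

Emit:
{"fn": "apply_moves", "kwargs": {
  "offset": [
    [0,0,0],
    [0,0,0],
    [0,0,0],
    [0,0,0],
    [0,0,0]
  ],
  "spin": [0,0,0,0,0],
  "fingers": [3.9,4.2,4.6,5,5]
}}

```text
t: 16.3
ee_pos: [590.4, -164.6, 45.5]
orientation: [-0.0, 0.982, 0.19, -0.0]
wrist_force: [0.2, -0.4, 0.4]
grip_width: 0.589
```

Emit:
{"fn": "apply_moves", "kwargs": {
  "offset": [
    [0,0,-1],
    [0,0,-3],
    [0,0,-6],
    [-3,-2,-6],
    [-6,-4,-6]
  ],
  "spin": [0,0,0,0,0],
  "fingers": [5,5,5,5,5]
}}

```text
t: 16.72
ee_pos: [522.0, -150.0, 108.2]
orientation: [0.001, 0.982, 0.19, 0.003]
wrist_force: [-0.8, -0.2, 0.1]
grip_width: 0.581
```

Emit:
{"fn": "apply_moves", "kwargs": {
  "offset": [
    [-3,-2,0],
    [-6,-4,0],
    [-9,-6,0],
    [-12,-8,0],
    [-15,-10,0]
  ],
  "spin": [0,0,0,0,0],
  "fingers": [0,0,0,0,0]
}}

```text
t: 17.13
ee_pos: [342.0, -112.9, 106.3]
orientation: [0.0, 0.982, 0.19, 0.0]
wrist_force: [-0.5, 1.6, 1.5]
grip_width: -0.001
```

Emit:
{"fn": "apply_moves", "kwargs": {
  "offset": [
    [0,-3,0],
    [0,-6,0],
    [0,-9,0],
    [0,-12,0],
    [0,-12,0]
  ],
  "spin": [0,0,0,0,0],
  "fingers": [0,0,0,0,0]
}}

```text
t: 17.55
ee_pos: [297.9, 1.9, 106.8]
orientation: [-0.001, 0.981, 0.193, 0.001]
wrist_force: [-0.6, -1.0, -0.8]
grip_width: -0.001
```

```bash
python3 - <<'E'
from meas import *
for n in('top','scene'):
    im,D=robot.read_camera(n); print(n,np.round(plate(n,im),1)); top_rects(n,im,D); cv2.imwrite(f'pics/p2_{n}.png',im)
s=robot.state(); print(s['ee_pos'],s['grip_width'],s['wrist_force'])
E
```

```text
top [[652.5 -64.   73.6  39.5 114.6]]
top block [ 618.7 -147.5] [68.8 35.7] 24.3 [ 618.7 -147.5]
top block [572.5 -30.7] [68.5 34.8] 26.1 [572.3 -31.1]
scene [[653.4 -67.2  74.   38.3 114.6]]
scene block [580.  -34.2] [78.3 37.9] 25.5 [580.6 -33.6]
scene block [ 625.1 -150.8] [77.  36.1] 23.4 [ 625.5 -150.6]
[298.96646762  -0.48617734 106.66060956] 0.0002056447180511741 [-0.3411802  -0.7693629   1.03474517]
```

Block2 is about 1.7 mm from its outline's centre, block0 is about 5 mm off its own, and the plate is within 1° of where it started. Block3 is next.

```bash
python3 - <<'E'
import json; json.dump([298.6,-1.1,105.8,.382],open('cmd.json','w'))
from plan import *
f=.107
plan([(564.3,299.2,100,f,0,1),(564.3,299.2,52,f,0,1,30),(564.3,299.2,34,f,0,1,6),(564.3,299.2,100,f,0,0,30),(522.6,294.7,100,f,5,0,30),(522.6,294.7,46,f,5,1,20),(522.6,294.7,46,f,2,7),(522.6,294.7,146,f,2,2,25)])
E
```

```text
[[3.26, -1.63, 0.05], [6.52, -3.27, 0.11], [9.78, -4.9, 0.16], [13.04, -6.53, 0.21], [16.3, -8.16, 0.26]] [0.025, 0.05, 0.075, 0.1, 0.125] [0, 0, 0, 0, 0]
[[3.02, -2.03, 0.06], [6.05, -4.06, 0.11], [9.08, -6.08, 0.16], [12.11, -8.11, 0.21], [15.14, -10.14, 0.27]] [0.025, 0.05, 0.075, 0.1, 0.125] [0, 0, 0, 0, 0]
[[2.76, -2.38, 0.05], [2.76, -2.38, 0.05], [2.76, -2.38, 2.45], [2.76, -2.38, 4.85], [2.76, -2.38, 4.85]] [0.025, 0.025, 0.025, 0.025, 0.025] [0, 0, 0, 0, 0]
[[-0.0, -0.0, 0.6], [-0.0, -0.0, 1.2], [-0.0, -0.0, 1.8], [-0.0, -0.0, 1.8], [-0.0, -0.0, -0.4]] [0.0, 0.0, 0.0, 0.0, 0.0] [0, 0, 0, 0, 0]
[[-0.0, -0.0, -2.2], [-0.0, -0.0, -4.4], [-2.1, -0.0, -4.4], [-4.2, -0.0, -4.4], [-4.2, -0.0, -2.6]] [0.0, 0.0, 0.0, 0.0, 0.0] [0, 0, 5, 5, 5]
[[0.0, -0.0, 1.8], [0.0, -0.0, 3.6], [0.0, -0.0, 3.6], [0.0, -0.0, 3.6], [0.0, -0.0, 3.6]] [0.0, 0.0, 0.0, 0.0, 0.0] [5, 5, 5, 2, 2]
[[0.0, -0.0, -0.0], [0.0, -0.0, -0.0], [0.0, -0.0, -0.0], [0.0, -0.0, -0.0], [0.0, -0.0, -0.0]] [0.0, 0.0, 0.0, 0.0, 0.0] [2, 2, 2, 2, 2]
[[0.0, -0.0, -0.0], [0.0, -0.0, -2.5], [0.0, -0.0, -5.0], [0.0, -0.0, -7.5], [0.0, -0.0, -10.0]] [0.0, 0.0, 0.0, 0.0, 0.0] [2, 2, 2, 2, 2]
[[0.0, -0.0, -0.0], [0.0, -0.0, -0.0]] [0.0, 0.0] [2, 2]
```

Emit:
{"fn": "apply_moves", "kwargs": {
  "offset": [
    [3.26,-1.63,0.05],
    [6.52,-3.27,0.11],
    [9.78,-4.9,0.16],
    [13.04,-6.53,0.21],
    [16.3,-8.16,0.26]
  ],
  "spin": [0.025,0.05,0.075,0.1,0.125],
  "fingers": [0,0,0,0,0]
}}

```text
t: 18.07
ee_pos: [421.5, 134.9, 103.2]
orientation: [0.0, 0.992, 0.127, 0.0]
wrist_force: [1.0, 0.5, -0.1]
grip_width: -0.002
```

Emit:
{"fn": "apply_moves", "kwargs": {
  "offset": [
    [3.02,-2.03,0.06],
    [6.05,-4.06,0.11],
    [9.08,-6.08,0.16],
    [12.11,-8.11,0.21],
    [15.14,-10.14,0.27]
  ],
  "spin": [0.025,0.05,0.075,0.1,0.125],
  "fingers": [0,0,0,0,0]
}}

```text
t: 18.48
ee_pos: [542.6, 270.8, 100.1]
orientation: [0.0, 0.998, 0.064, -0.0]
wrist_force: [0.0, 1.0, 0.4]
grip_width: -0.002
```

Emit:
{"fn": "apply_moves", "kwargs": {
  "offset": [
    [2.76,-2.38,0.05],
    [2.76,-2.38,0.05],
    [2.76,-2.38,2.45],
    [2.76,-2.38,4.85],
    [2.76,-2.38,4.85]
  ],
  "spin": [0.025,0.025,0.025,0.025,0.025],
  "fingers": [0,0,0,0,0]
}}

```text
t: 18.9
ee_pos: [562.8, 295.3, 46.4]
orientation: [0.002, 0.999, 0.052, -0.004]
wrist_force: [-1.7, -1.3, -0.9]
grip_width: 0.001
```

Emit:
{"fn": "apply_moves", "kwargs": {
  "offset": [
    [0,0,0.6],
    [0,0,1.2],
    [0,0,1.8],
    [0,0,1.8],
    [0,0,-0.4]
  ],
  "spin": [0,0,0,0,0],
  "fingers": [0,0,0,0,0]
}}

```text
t: 19.32
ee_pos: [563.4, 297.4, 53.8]
orientation: [0.001, 0.999, 0.053, -0.002]
wrist_force: [-0.0, -0.2, -2.1]
grip_width: 0.001
```

Emit:
{"fn": "apply_moves", "kwargs": {
  "offset": [
    [0,0,-2.2],
    [0,0,-4.4],
    [-2.1,0,-4.4],
    [-4.2,0,-4.4],
    [-4.2,0,-2.6]
  ],
  "spin": [0,0,0,0,0],
  "fingers": [0,0,5,5,5]
}}

```text
t: 19.73
ee_pos: [522.9, 295.6, 87.3]
orientation: [-0.003, 0.999, 0.054, 0.004]
wrist_force: [0.1, 1.0, 0.1]
grip_width: 0.418
```

Emit:
{"fn": "apply_moves", "kwargs": {
  "offset": [
    [0,0,1.8],
    [0,0,3.6],
    [0,0,3.6],
    [0,0,3.6],
    [0,0,3.6]
  ],
  "spin": [0,0,0,0,0],
  "fingers": [5,5,5,2,2],
  "force": 50
}}

```text
t: 20.15
ee_pos: [523.1, 294.6, 47.3]
orientation: [-0.001, 0.999, 0.054, 0.001]
wrist_force: [-0.9, 0.6, 0.5]
grip_width: 0.405
```

Emit:
{"fn": "apply_moves", "kwargs": {
  "offset": [
    [0,0,0],
    [0,0,0],
    [0,0,0],
    [0,0,0],
    [0,0,0]
  ],
  "spin": [0,0,0,0,0],
  "fingers": [2,2,2,2,2]
}}

```text
t: 20.57
ee_pos: [523.1, 294.6, 47.2]
orientation: [-0.0, 0.999, 0.054, 0.001]
wrist_force: [-1.9, 1.1, 6.2]
grip_width: 0.402
```

Emit:
{"fn": "apply_moves", "kwargs": {
  "offset": [
    [0,0,0],
    [0,0,-2.5],
    [0,0,-5.0],
    [0,0,-7.5],
    [0,0,-10.0]
  ],
  "spin": [0,0,0,0,0],
  "fingers": [2,2,2,2,2]
}}

```text
t: 20.98
ee_pos: [522.4, 293.9, 146.8]
orientation: [0.0, 0.999, 0.054, -0.0]
wrist_force: [-0.7, -0.3, -1.7]
grip_width: 0.404
```

Emit:
{"fn": "apply_moves", "kwargs": {
  "offset": [
    [0,0,0],
    [0,0,0]
  ],
  "spin": [0,0],
  "fingers": [2,2]
}}

```text
t: 21.15
ee_pos: [523.3, 294.7, 147.5]
orientation: [-0.001, 0.999, 0.054, 0.001]
wrist_force: [-0.2, 0.1, -2.0]
grip_width: 0.407
```

```bash
python3 - <<'E'
from held import *
held()
from plan import *
X=np.array([np.cos(-1.141),np.sin(-1.141)]); print(X)
f=-1.141
plan([(531.4,-111.4,140,f,2,2,33),(531.4,-111.4,84,f,2,3,20)])
E
```

```text
[523.3 294.7 147.5] 0.407 [-0.2  0.1 -2. ]
[(-57.5, -21.1), (-52.5, -20.0), (-47.5, -15.5), (-42.5, -12.4), (-37.5, -9.8), (-32.5, -6.8), (-27.5, -3.4), (-22.5, 0.1), (-17.5, 2.7), (-12.5, 6.5), (-7.5, 9.2), (-2.5, 12.5), (2.5, 13.5)]
[ 0.41668566 -0.90905064]
[[-0.27, 3.11, 0.05], [-0.53, 6.23, 0.09], [-0.8, 9.34, 0.14], [-1.06, 12.45, 0.18], [-1.33, 15.57, 0.23]] [0.096, 0.192, 0.288, 0.384, 0.48] [2, 2, 2, 2, 2]
[[1.2, 2.88, 0.05], [2.4, 5.76, 0.09], [3.6, 8.65, 0.14], [4.8, 11.53, 0.19], [6.01, 14.42, 0.23]] [0.096, 0.192, 0.288, 0.384, 0.48] [2, 2, 2, 2, 2]
[[2.39, 2.0, 0.05], [4.79, 4.0, 0.09], [7.19, 6.01, 0.14], [7.19, 6.01, 0.14], [7.19, 6.01, 0.14]] [0.096, 0.192, 0.288, 0.288, 0.288] [2, 2, 2, 2, 2]
[[-0.0, -0.0, 1.87], [-0.0, -0.0, 3.73], [-0.0, -0.0, 5.6], [-0.0, -0.0, 5.6], [-0.0, -0.0, 5.6]] [-0.0, -0.0, -0.0, -0.0, -0.0] [2, 2, 2, 2, 2]
[[-0.0, -0.0, -0.0]] [-0.0] [2]
```

Emit:
{"fn": "apply_moves", "kwargs": {
  "offset": [
    [-0.27,3.11,0.05],
    [-0.53,6.23,0.09],
    [-0.8,9.34,0.14],
    [-1.06,12.45,0.18],
    [-1.33,15.57,0.23]
  ],
  "spin": [0.096,0.192,0.288,0.384,0.48],
  "fingers": [2,2,2,2,2]
}}

```text
t: 21.62
ee_pos: [524.9, 136.2, 142.0]
orientation: [0.001, 0.982, -0.188, -0.001]
wrist_force: [0.6, 0.0, -1.1]
grip_width: 0.401
```

Emit:
{"fn": "apply_moves", "kwargs": {
  "offset": [
    [1.2,2.88,0.05],
    [2.4,5.76,0.09],
    [3.6,8.65,0.14],
    [4.8,11.53,0.19],
    [6.01,14.42,0.23]
  ],
  "spin": [0.096,0.192,0.288,0.384,0.48],
  "fingers": [2,2,2,2,2]
}}

```text
t: 22.03
ee_pos: [528.3, -19.9, 139.8]
orientation: [0.001, 0.909, -0.416, -0.001]
wrist_force: [0.9, 0.5, -1.1]
grip_width: 0.403
```

Emit:
{"fn": "apply_moves", "kwargs": {
  "offset": [
    [2.39,2.0,0.05],
    [4.79,4.0,0.09],
    [7.19,6.01,0.14],
    [7.19,6.01,0.14],
    [7.19,6.01,0.14]
  ],
  "spin": [0.096,0.192,0.288,0.288,0.288],
  "fingers": [2,2,2,2,2]
}}

```text
t: 22.45
ee_pos: [530.4, -113.4, 138.2]
orientation: [0.001, 0.841, -0.541, -0.001]
wrist_force: [1.1, 0.4, -0.8]
grip_width: 0.406
```

Emit:
{"fn": "apply_moves", "kwargs": {
  "offset": [
    [0,0,1.87],
    [0,0,3.73],
    [0,0,5.6],
    [0,0,5.6],
    [0,0,5.6]
  ],
  "spin": [0,0,0,0,0],
  "fingers": [2,2,2,2,2]
}}

```text
t: 22.87
ee_pos: [530.5, -111.2, 82.9]
orientation: [0.001, 0.842, -0.539, -0.001]
wrist_force: [-0.3, -0.7, -0.3]
grip_width: 0.404
```

```bash
python3 - <<'E'
from held import *
held(-1.141,zr=(-40,35))
im=cv2.imread('pics/held.png'); from meas import plate; print(np.round(plate('scene',im),1))
E
```

```text
[ 530.5 -111.2   82.9] 0.404 [-0.3 -0.7 -0.3]
[(-57.5, -21.2), (-52.5, -17.9), (-47.5, -15.1), (-42.5, -11.8), (-37.5, -8.8), (-32.5, -5.3), (-27.5, -1.9), (-22.5, 1.0), (-17.5, 2.9), (-12.5, 6.3)]
[[653.5 -67.2  74.   38.1 114.5]]
```

Emit:
{"fn": "apply_moves", "kwargs": {
  "offset": [
    [0,0,0.4],
    [0,0,0.75],
    [-0.24,0,0.95],
    [-0.47,0,1.2],
    [-0.68,0,1.45]
  ],
  "spin": [0,0,0,0,0],
  "fingers": [2,2,2,2,2],
  "force": 25
}}

```text
t: 23.33
ee_pos: [530.2, -106.2, 71.3]
orientation: [-0.0, 0.842, -0.54, 0.002]
wrist_force: [-0.4, -0.3, 7.5]
grip_width: 0.404
```

Emit:
{"fn": "apply_moves", "kwargs": {
  "offset": [
    [-0.2,0,0.28],
    [-0.38,0,0.58],
    [-0.56,0,0.88],
    [-0.72,0,1.2],
    [-0.84,0,1.45]
  ],
  "spin": [0,0,0,0,0],
  "fingers": [2,2,2,2,2]
}}

```text
t: 23.75
ee_pos: [527.2, -97.9, 56.9]
orientation: [-0.001, 0.842, -0.539, 0.002]
wrist_force: [2.0, 1.9, 5.4]
grip_width: 0.401
```

Emit:
{"fn": "apply_moves", "kwargs": {
  "offset": [
    [-0.1,0,0.22],
    [-0.17,0,0.45],
    [-0.24,0,0.7],
    [-0.27,0,0.92],
    [-0.27,0,0.92]
  ],
  "spin": [0,0,0,0,0],
  "fingers": [2,2,2,2,2]
}}

```text
t: 24.17
ee_pos: [526.4, -95.2, 47.5]
orientation: [-0.001, 0.842, -0.539, 0.002]
wrist_force: [1.1, 2.0, 6.8]
grip_width: 0.4
```

```bash
python3 - <<'E'
from held import *
held(-1.141,zr=(-40,35))
im=cv2.imread('pics/held.png'); from meas import plate; print(np.round(plate('scene',im),1))
E
```

```text
[526.4 -95.2  47.5] 0.4 [1.1 2.  6.8]
[(-62.5, 10.6), (-57.5, 11.3), (-52.5, 10.7), (-47.5, 10.2), (-42.5, 11.4), (-37.5, 12.0), (-32.5, 12.0), (-27.5, 12.5), (-22.5, 11.5), (-17.5, 12.5), (-12.5, 12.1), (12.5, -9.0), (17.5, -9.8)]
[[ 522.  -129.3   61.1   51.   111.3]
 [ 652.7  -64.7   73.8   37.2  116.9]]
```

Emit:
{"fn": "apply_moves", "kwargs": {
  "offset": [
    [0,0,0],
    [0,0,0],
    [0,0,0],
    [0,0,0],
    [0,0,0]
  ],
  "spin": [0,0,0,0,0],
  "fingers": [3.9,4.2,4.6,5,5]
}}

```text
t: 24.63
ee_pos: [523.8, -95.7, 45.5]
orientation: [0.0, 0.842, -0.54, -0.0]
wrist_force: [-0.2, 0.5, 0.5]
grip_width: 0.583
```

Emit:
{"fn": "apply_moves", "kwargs": {
  "offset": [
    [0,0,-1],
    [0,0,-3],
    [0,0,-6],
    [-2.5,2.5,-6],
    [-5,5,-6]
  ],
  "spin": [0,0,0,0,0],
  "fingers": [5,5,5,5,5]
}}

```text
t: 25.05
ee_pos: [459.6, -70.9, 107.9]
orientation: [-0.001, 0.841, -0.54, 0.002]
wrist_force: [-0.4, 1.3, -0.3]
grip_width: 0.585
```

Emit:
{"fn": "apply_moves", "kwargs": {
  "offset": [
    [-2.5,2.5,-1],
    [-5,5,-2],
    [-7,7,-3],
    [-7,7,-3],
    [-7,7,-3]
  ],
  "spin": [0,0,0,0,0],
  "fingers": [5,5,5,5,5]
}}

```text
t: 25.47
ee_pos: [364.8, -36.2, 137.4]
orientation: [-0.001, 0.842, -0.539, 0.001]
wrist_force: [0.4, 0.1, -0.0]
grip_width: 0.587
```

```bash
python3 - <<'E'
from meas import *
for n in('top','scene'):
    im,D=robot.read_camera(n); print(n,np.round(plate(n,im),1)); top_rects(n,im,D); cv2.imwrite(f'pics/p3_{n}.png',im)
    h=cv2.cvtColor(im,cv2.COLOR_BGR2HSV); P=cloud(n,D)
    m=(h[...,1]<105)&(P[...,0]>280)&(P[...,0]<500)&(abs(P[...,1]+208)<60)&(P[...,2]>6)&(P[...,2]<30)
    w=ray(n,np.argwhere(m)[:,::-1],18)[:,:2]; r=cv2.minAreaRect(w.astype(np.float32)); print(n,'hp',len(w),r)
s=robot.state(); print(s['ee_pos'],s['grip_width'],s['wrist_force'],s['t'])
E
```

```text
top [[651.6 -60.9  74.2  38.  117.3]]
top block [ 621.4 -146.6] [67.6 36.5] 26.8 [ 621.1 -146.5]
top block [569.8 -31.6] [67.3 35.9] 27.0 [569.8 -31.8]
top block [ 538.5 -119.6] [34.6 68.9] 116.7 [ 538.2 -119.7]
top hp 367 ((397.71954345703125, -206.436279296875), (19.572879791259766, 143.688232421875), 82.7469253540039)
scene [[ 524.5 -126.7   65.2   31.4  115.2]
 [ 652.4  -64.4   73.4   37.5  116.8]]
scene block [ 544.8 -123.1] [44.6 70.9] 115.5 [ 545.  -123.3]
scene block [578.  -35.1] [78.8 37.7] 27.4 [577.1 -35.1]
scene block [ 628.  -149.6] [77.4 36.2] 26.1 [ 628.5 -149.1]
scene hp 284 ((407.0351867675781, -209.02969360351562), (23.83394432067871, 156.27879333496094), 83.257568359375)
[365.54708324 -36.53467085 136.29049567] 0.585641470636746 [ 0.45158899 -0.93524423  0.08846847] 25.5667
```

All three blocks are flat in their outlines, with errors of about 4.5, 1.5 and 2.3 mm, and the plate is turned about 3.4° (rim about 6 mm). Now the handpiece: hover over it and take a close look.

```bash
python3 - <<'E'
import json; json.dump([364.8,-36.0,135.8,-1.141],open('cmd.json','w'))
from plan import *
plan([(400.2,-212.1,60,-.127,5,2,36)])
E
```

```text
[[1.94, 0.46, 0.84], [3.89, 0.92, 1.68], [5.83, 1.37, 2.53], [7.77, 1.83, 3.37], [9.71, 2.29, 4.21]] [-0.113, -0.225, -0.338, -0.451, -0.563] [5, 5, 5, 5, 5]
[[1.4, 1.42, 0.84], [2.8, 2.85, 1.69], [4.2, 4.27, 2.53], [5.6, 5.7, 3.37], [5.6, 5.7, 3.37]] [-0.113, -0.226, -0.338, -0.451, -0.451] [5, 5, 5, 5, 5]
[[-0.0, -0.0, 0.0]] [-0.0] [5]
```

Emit:
{"fn": "apply_moves", "kwargs": {
  "offset": [
    [1.94,0.46,0.84],
    [3.89,0.92,1.68],
    [5.83,1.37,2.53],
    [7.77,1.83,3.37],
    [9.71,2.29,4.21]
  ],
  "spin": [-0.113,-0.225,-0.338,-0.451,-0.563],
  "fingers": [5,5,5,5,5]
}}

```text
t: 25.98
ee_pos: [385.2, -135.9, 92.7]
orientation: [0.0, 0.959, -0.283, -0.001]
wrist_force: [-0.7, 0.0, -0.1]
grip_width: 0.585
```

Emit:
{"fn": "apply_moves", "kwargs": {
  "offset": [
    [1.4,1.42,0.84],
    [2.8,2.85,1.69],
    [4.2,4.27,2.53],
    [5.6,5.7,3.37],
    [5.6,5.7,3.37]
  ],
  "spin": [-0.113,-0.226,-0.338,-0.451,-0.451],
  "fingers": [5,5,5,5,5]
}}

```text
t: 26.4
ee_pos: [400.3, -215.5, 57.5]
orientation: [0.0, 0.998, -0.062, -0.002]
wrist_force: [-0.5, -0.4, 0.6]
grip_width: 0.585
```

Emit:
{"fn": "apply_moves", "kwargs": {
  "offset": [
    [0,0,0],
    [0,0,1],
    [0,0,2],
    [0,0,2]
  ],
  "spin": [0,0,0,0],
  "fingers": [5,5,5,5]
}}

```text
t: 26.73
ee_pos: [399.4, -212.2, 38.4]
orientation: [-0.0, 0.998, -0.064, -0.002]
wrist_force: [0.2, 0.6, 0.1]
grip_width: 0.588
```

```bash
python3 - <<'E'
from look import *
look('l7',[('top',(400,-230,20,45,45,4)),('scene',(420,-215,20,35,35,4))])
s=robot.state(); print(s['ee_pos'],s['grip_width'])
E
```

```text
top origin 310 197 scale 4.444444444444445
scene origin 126 122 scale 5.714285714285714
[ 400.46625635 -212.55375029   40.0270284 ] 0.5847816943670557
```

View pics/l7.png

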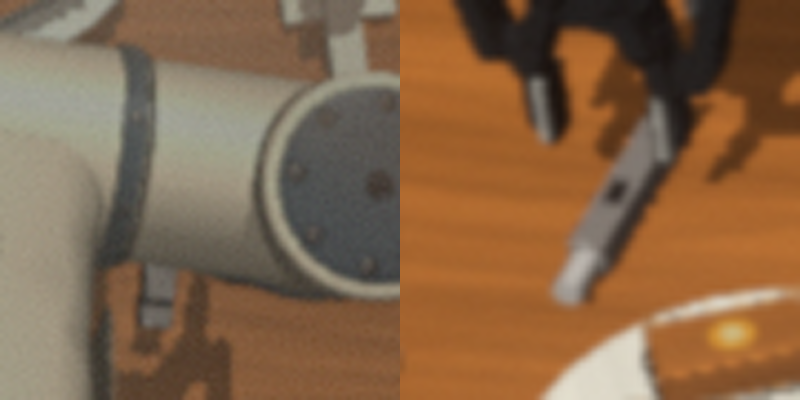

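The scene crop shows the fingers straddling the body, whose button is at (617,190), with the nose at (570,290) and the tail away towards the robot. They are aligned, so I'll go down, grip and lift.

Emit:
{"fn": "apply_moves", "kwargs": {
  "offset": [
    [0,0,1.2],
    [0,0,2.4],
    [0,0,3.6],
    [0,0,3.6],
    [0,0,3.6]
  ],
  "spin": [0,0,0,0,0],
  "fingers": [5,5,5,1,1],
  "force": 60
}}

```text
t: 27.25
ee_pos: [400.6, -212.7, 4.4]
orientation: [0.0, 0.998, -0.063, -0.0]
wrist_force: [-0.2, -1.3, 0.5]
grip_width: 0.311
```

Emit:
{"fn": "apply_moves", "kwargs": {
  "offset": [
    [0,0,0],
    [0,0,0],
    [0,0,0],
    [0,0,0],
    [0,0,0]
  ],
  "spin": [0,0,0,0,0],
  "fingers": [1,1,1,1,1]
}}

```text
t: 27.67
ee_pos: [401.3, -212.9, 5.1]
orientation: [0.0, 0.998, -0.063, 0.001]
wrist_force: [-1.8, 1.2, 6.7]
grip_width: 0.192
```

Emit:
{"fn": "apply_moves", "kwargs": {
  "offset": [
    [0,0,-1.5],
    [0,0,-4],
    [0,0,-7],
    [0,0,-10],
    [0,0,-12]
  ],
  "spin": [0,0,0,0,0],
  "fingers": [1,1,1,1,1]
}}

```text
t: 28.08
ee_pos: [401.2, -213.1, 127.0]
orientation: [0.0, 0.998, -0.063, 0.002]
wrist_force: [1.6, -1.1, -1.8]
grip_width: 0.195
```

```bash
python3 - <<'E'
import json; json.dump([400.2,-212.1,124,-.127],open('cmd.json','w'))
from rig import robot
s=robot.state(); print(s['ee_pos'],s['grip_width'],s['wrist_force'])
from plan import *
plan([(400.6,-338.6,124,-3.028,1,3,36)])
E
```

```text
[ 401.22412751 -213.06664611  127.03013143] 0.19456791106108298 [ 1.6336653  -1.07791615 -1.84631427]
[[0.06, 0.48, -0.0], [0.13, 0.96, -0.0], [0.19, 1.45, -0.0], [0.25, 1.93, -0.0], [0.32, 2.41, -0.0]] [0.112, 0.223, 0.335, 0.446, 0.558] [1, 1, 1, 1, 1]
[[0.31, 0.38, -0.0], [0.62, 0.76, -0.0], [0.92, 1.13, -0.0], [1.23, 1.51, -0.0], [1.54, 1.88, -0.0]] [0.111, 0.223, 0.335, 0.446, 0.558] [1, 1, 1, 1, 1]
[[0.46, 0.16, -0.0], [0.93, 0.31, -0.0], [1.39, 0.47, -0.0], [1.85, 0.62, -0.0], [2.31, 0.78, -0.0]] [0.111, 0.223, 0.334, 0.446, 0.558] [1, 1, 1, 1, 1]
[[0.47, -0.11, -0.0], [0.94, -0.23, -0.0], [1.42, -0.34, -0.0], [1.89, -0.45, -0.0], [2.36, -0.56, -0.0]] [0.111, 0.223, 0.334, 0.446, 0.558] [1, 1, 1, 1, 1]
[[0.34, -0.35, -0.0], [0.69, -0.7, -0.0], [1.03, -1.04, -0.0], [1.37, -1.39, -0.0], [1.71, -1.74, -0.0]] [0.111, 0.223, 0.334, 0.446, 0.557] [1, 1, 1, 1, 1]
[[0.11, -0.47, -0.0], [0.11, -0.47, -0.0], [0.11, -0.47, -0.0], [0.11, -0.47, -0.0]] [0.112, 0.112, 0.112, 0.112] [1, 1, 1, 1]
```

Emit:
{"fn": "apply_moves", "kwargs": {
  "offset": [
    [0.06,0.48,0],
    [0.13,0.96,0],
    [0.19,1.45,0],
    [0.25,1.93,0],
    [0.32,2.41,0]
  ],
  "spin": [0.112,0.223,0.335,0.446,0.558],
  "fingers": [1,1,1,1,1]
}}

```text
t: 28.5
ee_pos: [400.3, -237.1, 124.1]
orientation: [-0.0, 0.941, -0.338, -0.0]
wrist_force: [0.4, -0.1, -0.9]
grip_width: 0.193
```

Emit:
{"fn": "apply_moves", "kwargs": {
  "offset": [
    [0.31,0.38,0],
    [0.62,0.76,0],
    [0.92,1.13,0],
    [1.23,1.51,0],
    [1.54,1.88,0]
  ],
  "spin": [0.111,0.223,0.335,0.446,0.558],
  "fingers": [1,1,1,1,1]
}}

```text
t: 28.92
ee_pos: [400.4, -261.4, 124.0]
orientation: [-0.0, 0.811, -0.585, -0.0]
wrist_force: [-0.7, -0.3, -1.3]
grip_width: 0.193
```

Emit:
{"fn": "apply_moves", "kwargs": {
  "offset": [
    [0.46,0.16,0],
    [0.93,0.31,0],
    [1.39,0.47,0],
    [1.85,0.62,0],
    [2.31,0.78,0]
  ],
  "spin": [0.111,0.223,0.334,0.446,0.558],
  "fingers": [1,1,1,1,1]
}}

```text
t: 29.33
ee_pos: [400.4, -285.8, 124.0]
orientation: [0.0, -0.619, 0.785, 0.0]
wrist_force: [0.8, -0.1, -1.1]
grip_width: 0.193
```

Emit:
{"fn": "apply_moves", "kwargs": {
  "offset": [
    [0.47,-0.11,0],
    [0.94,-0.23,0],
    [1.42,-0.34,0],
    [1.89,-0.45,0],
    [2.36,-0.56,0]
  ],
  "spin": [0.111,0.223,0.334,0.446,0.558],
  "fingers": [1,1,1,1,1]
}}

```text
t: 29.75
ee_pos: [400.5, -310.1, 123.9]
orientation: [0.0, -0.379, 0.925, 0.0]
wrist_force: [-0.6, -0.7, -2.1]
grip_width: 0.191
```

Emit:
{"fn": "apply_moves", "kwargs": {
  "offset": [
    [0.34,-0.35,0],
    [0.69,-0.7,0],
    [1.03,-1.04,0],
    [1.37,-1.39,0],
    [1.71,-1.74,0]
  ],
  "spin": [0.111,0.223,0.334,0.446,0.557],
  "fingers": [1,1,1,1,1]
}}

```text
t: 30.17
ee_pos: [400.6, -334.4, 123.9]
orientation: [-0.0, -0.11, 0.994, 0.0]
wrist_force: [0.5, 0.2, -1.6]
grip_width: 0.19
```

Emit:
{"fn": "apply_moves", "kwargs": {
  "offset": [
    [0.11,-0.47,0],
    [0.11,-0.47,0],
    [0.11,-0.47,0],
    [0.11,-0.47,0]
  ],
  "spin": [0.112,0.112,0.112,0.112],
  "fingers": [1,1,1,1]
}}

```text
t: 30.5
ee_pos: [400.7, -338.9, 123.9]
orientation: [-0.0, -0.058, 0.998, 0.0]
wrist_force: [-0.8, -0.3, -1.4]
grip_width: 0.191
```

```bash
python3 - <<'E'
from look import *
from plan import *
look('l8',[('scene',(480,-320,60,45,45,4))])
s=robot.state(); print(s['ee_pos'],s['orientation'],s['grip_width'],s['wrist_force'])
n='scene'; im,D=robot.read_camera(n); P=cloud(n,D); e=s['ee_pos']; a=.114; d=np.array([np.cos(a),np.sin(a)]); nn=np.array([-d[1],d[0]])
q=P[...,:2]-(e[:2]+[0,2]); x=q@d; y=q@nn; z=P[...,2]-e[2]
for lo in range(10,90,8):
    k=(x>=lo)&(x<lo+8)&(abs(y)<25)&(z>-12)&(z<30)
    if k.sum()>3: print(lo+4,'y',np.round(np.percentile(y[k],[5,50,95]),1),'zmax',np.round(np.percentile(z[k],90),1),k.sum())
plan([(440.6,-333,60,-3.028,1,1,30),(440.6,-333,28,-3.028,1,3,20)])
E
```

```text
scene origin 67 111 scale 4.444444444444445
[ 400.77470422 -338.89808942  123.97144404] [-2.44171229e-05 -5.82112249e-02  9.98304283e-01  1.08278369e-04] 0.1900326063465737 [ 0.19756021 -0.66430316 -1.97416184]
14 y [-16.6   4.1  13. ] zmax 27.6 62
22 y [-8.9  3.2  7.2] zmax 14.8 23
30 y [-8.9  4.9  6.9] zmax 13.9 16
38 y [-9.4  0.4  6.7] zmax 14.7 21
46 y [-9.4  0.3  6.5] zmax 14.6 20
54 y [-9.1  4.6  6.9] zmax 14.4 16
62 y [-10.2  -0.1   7.3] zmax 15.8 23
70 y [-9.9 -0.8  7.2] zmax 15.2 22
78 y [-9.8 -0.8  7. ] zmax 12.5 44
[[-1.35, 0.03, 2.13], [-2.69, 0.07, 4.27], [-4.04, 0.1, 6.4], [-4.04, 0.1, 6.4], [-4.04, 0.1, 8.0]] [-0.0, -0.0, -0.0, -0.0, -0.0] [1, 1, 1, 1, 1]
[[0.0, 0.0, 1.6], [0.0, 0.0, 1.6], [0.0, 0.0, 1.6], [0.0, 0.0, 1.6]] [-0.0, -0.0, -0.0, -0.0] [1, 1, 1, 1]
```

View pics/l8.png

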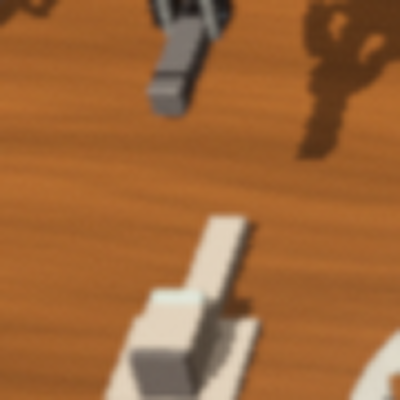

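The scene crop shows the handpiece held level, tail band towards the sleeve, with the rail below at (215,220)-(190,310). I'll lower it in front of the mouth and compare the two axes.

Emit:
{"fn": "apply_moves", "kwargs": {
  "offset": [
    [-1.35,0.03,2.13],
    [-2.69,0.07,4.27],
    [-4.04,0.1,6.4],
    [-4.04,0.1,6.4],
    [-4.04,0.1,8.0]
  ],
  "spin": [0,0,0,0,0],
  "fingers": [1,1,1,1,1]
}}

```text
t: 31.02
ee_pos: [442.4, -334.2, 45.5]
orientation: [0.001, -0.058, 0.998, -0.001]
wrist_force: [1.5, -0.9, 0.3]
grip_width: 0.196
```

Emit:
{"fn": "apply_moves", "kwargs": {
  "offset": [
    [0,0,1.0],
    [0,0,1.6],
    [0,0,1.6],
    [0,0,1.6]
  ],
  "spin": [0,0,0,0],
  "fingers": [1,1,1,1]
}}

```text
t: 31.35
ee_pos: [440.7, -333.8, 28.4]
orientation: [-0.0, -0.057, 0.998, -0.0]
wrist_force: [0.3, -0.4, -0.4]
grip_width: 0.191
```

```bash
python3 - <<'E'
from look import *
look('l9',[('scene',(500,-320,30,30,30,4)),('top',(500,-325,30,30,30,4))])
s=robot.state(); print(s['ee_pos'],s['grip_width'],s['wrist_force'])
E
```

```text
scene origin 82 140 scale 6.666666666666667
top origin 360 175 scale 6.666666666666667
[ 441.28505923 -334.0108129    28.95958423] 0.1929674125709163 [ 9.94701844e-05 -3.04056631e-01 -1.25352151e+00]
```

View pics/l9.png

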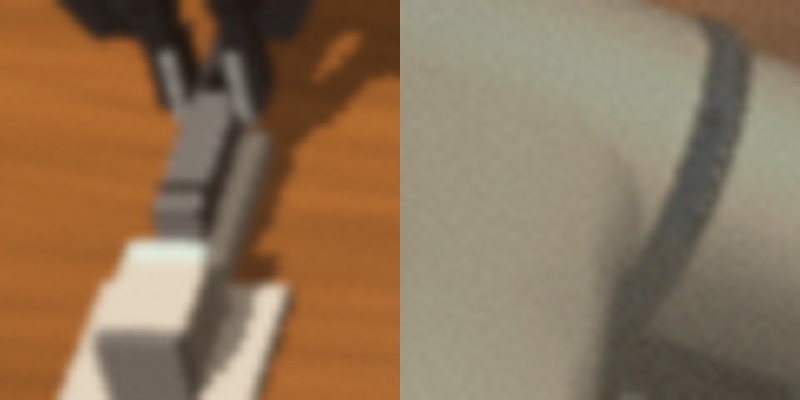

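```bash
python3 - <<'E'
from h import *
im=cv2.imread('pics/l9_scene_full.png')
n='scene'; _,D=robot.read_camera(n); P=cloud(n,D); h=cv2.cvtColor(im,cv2.COLOR_BGR2HSV)
d=np.array([.9935,.1138]); nn=np.array([-d[1],d[0]]); o=np.array([468.2,-327.5])
q=P[...,:2]-o; x=q@d; y=q@nn; z=P[...,2]
for lo in range(-10,95,8):
    k=(x>=lo)&(x<lo+8)&(abs(y)<30)&(z>36)&(z<60)
    if k.sum()>3: print(lo+4,np.round(np.percentile(y[k],[3,50,97]),1),'z',np.round(np.median(z[k]),1),k.sum())
w=ray(n,[[82+202/6.667-.5,140+150/6.667-.5],[82+187/6.667-.5,140+185/6.667-.5]],42.7)[:,:2]; print((w-o)@d,(w-o)@nn)
k=(abs(y)<18)&(z>9)&(z<16)&(x>-40)&(x<55); print('rail',np.percentile(y[k],[3,97]), k.sum())
E
```

```text
-6 [-11.5  -4.7   5.9] z 41.7 14
2 [-11.   -1.4   5.5] z 42.7 16
10 [-11.7  -2.7   5.6] z 42.9 16
18 [-11.1  -1.5   5.1] z 42.0 15
26 [-11.4  -5.3   5.6] z 43.0 15
34 [-12.1  -1.5   4.9] z 42.6 18
42 [-10.7  -3.6   5.1] z 43.0 16
50 [-12.4  -2.6   5.6] z 39.9 22
66 [-15.3  -3.2  10.3] z 40.1 29
74 [-16.5  -0.6  12.7] z 38.5 28
82 [-16.5  -3.7  12.4] z 38.9 24
90 [-14.9  -0.4  11.1] z 38.6 27
98 [-16.2  -3.8  12.7] z 38.5 28
[12.02774301 32.92295323] [-0.11515296 -1.28990723]
rail [-0.27205335 10.37958329] 80
```

Emit:
{"fn": "apply_moves", "kwargs": {
  "offset": [
    [0,0.1,0.6],
    [0,0.1,1.1],
    [0,0.1,1.1],
    [-0.5,0.1,1.1],
    [-1.0,0.1,1.1]
  ],
  "spin": [0,0,0,0,0],
  "fingers": [1,1,1,1,1]
}}

```text
t: 31.92
ee_pos: [450.2, -331.7, 17.2]
orientation: [-0.001, -0.057, 0.998, -0.0]
wrist_force: [-4.4, -0.5, 4.6]
grip_width: 0.192
```

Emit:
{"fn": "apply_moves", "kwargs": {
  "offset": [
    [-0.4,0,0],
    [-0.8,0,0],
    [-1.2,0,0],
    [-1.6,0,0],
    [-2.0,0,0]
  ],
  "spin": [0,0,0,0,0],
  "fingers": [1,1,1,1,1]
}}

```text
t: 32.33
ee_pos: [470.5, -329.4, 17.2]
orientation: [-0.001, -0.057, 0.998, -0.0]
wrist_force: [-4.7, -0.3, 6.0]
grip_width: 0.191
```

Emit:
{"fn": "apply_moves", "kwargs": {
  "offset": [
    [-0.4,0,-0.05],
    [-0.8,0,-0.05],
    [-1.2,0,-0.05],
    [-1.6,0,-0.05],
    [-2.0,0,-0.05]
  ],
  "spin": [0,0,0,0,0],
  "fingers": [1,1,1,1,1]
}}

```text
t: 32.75
ee_pos: [491.0, -326.7, 17.2]
orientation: [0.0, -0.057, 0.998, 0.0]
wrist_force: [-0.7, 0.0, -0.5]
grip_width: 0.19
```

Emit:
{"fn": "apply_moves", "kwargs": {
  "offset": [
    [-0.2,0,0],
    [-0.4,0,0],
    [-0.6,0,0],
    [-0.6,0,0]
  ],
  "spin": [0,0,0,0],
  "fingers": [1,1,1,1]
}}

```text
t: 33.08
ee_pos: [496.8, -326.2, 17.4]
orientation: [0.0, -0.057, 0.998, 0.0]
wrist_force: [0.5, 0.6, -1.6]
grip_width: 0.194
```

Emit:
{"fn": "apply_moves", "kwargs": {
  "offset": [
    [-0.2,0,0],
    [-0.2,0,0],
    [-0.4,0,0],
    [-0.4,0,0]
  ],
  "spin": [0,0,0,0],
  "fingers": [1,1,1,1]
}}

```text
t: 33.42
ee_pos: [500.6, -325.9, 17.5]
orientation: [0.0, -0.057, 0.998, -0.0]
wrist_force: [0.5, -0.0, -0.1]
grip_width: 0.194
```

Emit:
{"fn": "apply_moves", "kwargs": {
  "offset": [
    [-0.1,0,0],
    [-0.2,0,0],
    [-0.2,0,0]
  ],
  "spin": [0,0,0],
  "fingers": [1,1,1]
}}

```text
t: 33.67
ee_pos: [501.1, -325.6, 17.3]
orientation: [-0.001, -0.057, 0.998, 0.0]
wrist_force: [-4.7, -0.6, 0.7]
grip_width: 0.188
```

Emit:
{"fn": "apply_moves", "kwargs": {
  "offset": [
    [-0.1,0,0],
    [-0.2,0,0],
    [-0.2,0,0]
  ],
  "spin": [0,0,0],
  "fingers": [1,1,1]
}}

```text
t: 33.92
ee_pos: [501.2, -325.6, 17.3]
orientation: [-0.003, -0.057, 0.998, 0.0]
wrist_force: [-9.9, -2.0, 4.7]
grip_width: 0.19
```

It met the stop at TCP x≈501 (predicted 500), with the force rising there. I'll relieve the push, release and retreat.

Emit:
{"fn": "apply_moves", "kwargs": {
  "offset": [
    [0.2,0,0],
    [0.2,0,0],
    [0.2,0,0],
    [0.2,0,0],
    [0.2,0,0]
  ],
  "spin": [0,0,0,0,0],
  "fingers": [1,2.5,3,4,4]
}}

```text
t: 34.33
ee_pos: [503.2, -325.6, 17.8]
orientation: [0.001, -0.057, 0.998, -0.0]
wrist_force: [0.4, 0.5, 0.4]
grip_width: 0.466
```

Emit:
{"fn": "apply_moves", "kwargs": {
  "offset": [
    [0,0,-1],
    [0,0,-3],
    [0,0,-6],
    [0,0,-10],
    [0,0,-13]
  ],
  "spin": [0,0,0,0,0],
  "fingers": [4,4,4,4,4]
}}

```text
t: 34.75
ee_pos: [502.9, -326.1, 151.3]
orientation: [0.001, -0.057, 0.998, -0.001]
wrist_force: [1.1, -1.2, 1.2]
grip_width: 0.47
```

Emit:
{"fn": "apply_moves", "kwargs": {
  "offset": [
    [3.5,0,0],
    [7,0,0],
    [10.5,0,0],
    [14,0,0],
    [17,0,0]
  ],
  "spin": [0,0,0,0,0],
  "fingers": [4,4,4,4,4]
}}

```text
t: 35.17
ee_pos: [331.7, -344.9, 148.5]
orientation: [0.001, -0.057, 0.998, -0.0]
wrist_force: [-0.6, -1.0, 0.5]
grip_width: 0.465
```

```bash
python3 - <<'E'
from meas import *
from look import look
for n in('top','scene'):
    im,D=robot.read_camera(n); print(n,np.round(plate(n,im),1)); top_rects(n,im,D); P=cloud(n,D)
    d=np.array([.9935,.1138]); nn=np.array([-d[1],d[0]]); o=np.array([530,-317.4 if n=='top' else -320.6])
    q=P[...,:2]-o; x=q@d; y=q@nn; z=P[...,2]
    k=(abs(y)<12)&(x>-160)&(x<-5)&(z>17)&(z<40); k2=(abs(y)<12)&(x>-160)&(x<-5)&(z>26)&(z<40)
    print('hp x from mouth',np.percentile(x[k],[.5,99]),'body start',np.percentile(x[k2],1),'z',np.median(z[k2]))
look('l10',[('top',(500,-325,30,45,45,4)),('scene',(520,-220,30,90,90,4))])
s=robot.state(); print(s['ee_pos'],s['t'])
E
```

```text
top [[651.4 -61.   73.7  37.7 117.3]]
top block [ 621.6 -145.9] [69.3 36.4] 25.5 [ 621.1 -146.3]
top block [569.9 -31.9] [67.7 35.7] 27.8 [569.8 -31.9]
top block [ 538.5 -119.6] [34.6 68.9] 116.7 [ 538.3 -119.8]
hp x from mouth [-19.30666052  -5.2210238 ] body start -16.64274330459029 z 29.333400391123757
scene [[ 524.4 -126.7   65.1   31.3  114.5]
 [ 652.6  -64.4   73.4   37.3  116.9]]
scene block [ 545.2 -122.9] [45.4 70.9] 115.5 [ 544.8 -123. ]
scene block [577.4 -35.5] [77.4 37.9] 27.4 [577.4 -34.9]
scene block [ 628.  -149.3] [77.7 35.9] 25.7 [ 628.4 -149.2]
hp x from mouth [-98.11409742 -12.56664689] body start -96.82816137270659 z 30.190605384017232
top origin 345 160 scale 4.444444444444445
scene origin 58 89 scale 2.2222222222222223
[ 333.43257708 -345.28241111  148.71146407] 35.3667
```

View pics/l10.png

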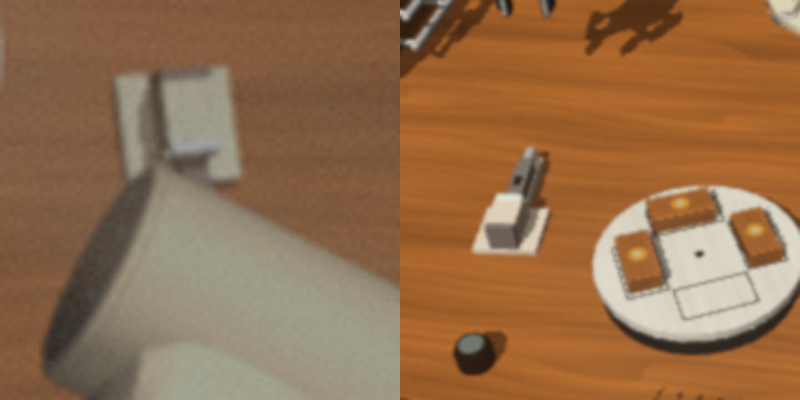

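```bash
python3 -c "
from rig import robot
print(robot.job_done(), robot.state()['t'])"
```

```text
the job is handed in; nothing more can be done
the job is handed in; nothing more can be done
```

I handed the job in at about 35 s. The three wooden blocks are on the turntable and the handpiece is in its sleeve. Block1's pocket was empty from the start. The hand-in gives no verdict, so the checks below are from my own camera and force readings.

- **Blocks:** all three lie flat and lined up in separate outlines. Their middles are about 4.6 mm (block0), 1.5 mm (block2) and 2.3 mm (block3) from the outline centres, within the 8 mm allowed.
- **Turntable:** it ended about 3.4° from its starting angle, which is about 6 mm at the rim (20 mm allowed). I did not turn it back the rest of the way.
- **Handpiece:** I turned it half round and slid it in tail first. The force rose to about 10 N at the expected depth. The nose now reads 98 mm in front of the mouth, against about 100 mm expected when home.
- **Other things:** I did not touch the bystanders or the look-alikes, and the gripper ended clear of everything. I did not re-measure the bystanders' positions.
- **Disagreement:** the two cameras disagreed by about 3 mm in y, and by my estimate read about 2 mm (scene) and 5 mm (top) too high relative to the robot. I corrected for this using the fingertips seen over the rack. In the last check the arm hid much of the handpiece from the top camera, so its position rests on the scene camera and the force reading.

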